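# Clamp a wooden dowel in the V-block jig for painting

## Robot

A 6-joint arm with a two-finger parallel gripper is mounted at the origin on the work surface. World frame = base frame: x ahead of the robot, y to its left, z up, the work surface at z = 0. Lengths are in mm, angles in rad, forces in N, time in s.
With the tool pointing down it reaches from about 325 to 775 mm from the base axis. Payload 9.3 kg.
Tool frame: the origin (TCP) lies midway between the tips of the shut fingers; the grasp point (between the pads) lies 19 mm behind it; z points along the fingers, y is the line along which they close (so a half turn about z gives the same grasp; the last joint's range is limited). The gripper opens to 85 mm and grips with 20 to 120 N. Pads are 22 mm wide; open, the fingers measure 114 mm over their backs; the gripper's body (76 mm by 85 mm) begins 54 mm behind the grasp point. The pads swing forward as they close: fully open they stand 13 mm farther back than shut.
Start: joints at [-1.468, 0.259, 0.021, 1.334, 0, 1.418], TCP at [139.154, -532.102, 231.279] pointing down, gripper open.
Joint ranges: [-3.04, 3.04], [-0.91, 1.82], [-1.04, 1.36], [-1.92, 1.95], [-1.52, 1.45], [-3.14, 3.14]. Speed limits (rad/s): [2.22, 2.22, 2.79, 3.14, 3.14, 3.14].

## Interface

Orientations are given as [roll, pitch, yaw] about the fixed x, y, z axes, in that order (R = Rz(yaw) Ry(pitch) Rx(roll)).
In Python, from bench import ctrl gives the robot as it stands.
- The arm moves only by the tool send_rows, never from a script. Its argument "increments" is text: rows parted by semicolons, each of 7 numbers parted by spaces: the shift along the tool's x, y, z in units of 60 mm (1.0 is 60 mm), then the turn, a rotation vector about the tool's x, y, z in units of 5 degrees (1.0 is 5 degrees), then the opening, from 0 (shut) to 1 (fully open). A call has 1 to 5 rows; each row shifts and turns the commanded pose from where the row before left it, along the tool's axes as they then stand; what a row does not reach is not made up. A row lasts 1/8 s, in which the tool goes at most 62.5 mm and 10.7 degrees, less where a joint would pass 70% of its speed; a pose out of reach is approached as far as the arm can. A call is refused whole if a number of a shift passes 1 or a number of a turn 1, either way. A call with a gripper value outside its range is refused whole. The fingers move at their own pace and stop on an object; "squeeze" is the grip in N (left out, the last holds). Time passes only in rows, so rows that do not move let the fingers close. It gives the time, the measured TCP pose, the force, the opening and the grip force at its end, in the units of the state.
- ctrl.get_state(): the state, without advancing time (a new reading comes with each control period).
- ctrl.snapshot(name): name is "scene" or "top" or "wrist"; returns (picture, depth): 384x512x3 uint8, red, green, blue; 384x512 float32, mm along the optical axis (not along the pixel's ray), 0 where there is no reading.
- ctrl.camera_params(name): a dict with "mtx" (3x3 intrinsics, pixels), "R" (3x3) and "t" (3): a world point X has camera coordinates R X + t; the wrist camera has in their place "mount" (4x4, takes a point from camera to tool coordinates, whose origin is the TCP and whose axes are the flange's). Camera axes: x right, y down, z forward; pixel columns grow to the right and rows downward; lengths in mm; the calibration is good to about 2 mm. A picture is of the moment at which its call begins: read the wrist's pose just before it. camera_params takes no time and is no camera call.
- ctrl.finish_job(): hands the job in; it is judged then, once.
The state is a dict: "t": time; "q": joint angles; "joint_vel": joint speeds; "joint_efforts": joint torques, N m; "ee_pos": TCP position; "orientation": TCP orientation; "ft_force": force on the tool from outside, world axes, zero at the start; "torque": the same for the moment, N m; "grip_width": opening from 0.0 (shut) to 1.0 (fully open); "gripper_force": force on a finger pad.
Only numpy, scipy, OpenCV 4.12 (cv2) and the standard library are available. Lean on these libraries where they do the work, as an engineer would, in place of code of your own. Each camera call takes 0.05 s, during which the arm holds its last target. There are 200 camera calls.

## Task

Fix the wooden dowel for painting: take it from its grey rest, lay it gently in the groove of the two V-blocks clear of the end stop, then slide it along the groove until its end presses lightly on the stop's sprung steel head and the head just gives. Then swing the sprung steel strap across over the dowel by its upright peg until it stands square across the groove at the end of its swing, holding the dowel down against the stop. Force nothing, leave the jar, pot and brush where they are, and let go.

Things in the scene. Friction and masses are not known exactly. Their poses are not given: they have to be found in the camera images.
- dowel: loose plain pale wooden dowel, round, 32 mm diameter, 200 mm long, about 75 to 155 g. Origin at its middle on its axis; x axis along its length. It starts lying in the rest, its axis 34.6 mm above the table.
- rest: fixed low rest for the dowel: grey board 165 x 62 x 6 mm with two small pale wooden V supports, the dowel lying along its x axis. Supports are 25 mm long, centred 60 mm either side of the middle, so 95 mm of the dowel is free between them for the fingers. Origin: centre of the underside.
- jig: fixed plywood board 140 x 280 x 12 mm carrying the V-blocks, the stop and the strap (board from y = -125 to +155 mm). Origin on its underside, directly below the groove; y axis along the groove towards the end stop, x across it towards the strap's pivot post, z up.
- v_blocks: the two fixed wooden V-blocks on the jig, 90 degree grooves in one line. Each is 40 mm long along the groove, 66 mm wide and 36 mm high above the board (48 mm above the table), centred at y = -60 and y = +60 mm of the jig, so 80 mm between them is open for the fingers down to the board. Same origin and axes as the jig. A seated dowel's axis is 46.6 mm, its top 62.6 mm above the table.
- groove (a point): point on the axis of a seated dowel, 46.6 mm above the table, midway between the V-blocks. Axes as the jig.
- stop: fixed aluminium bracket at the +y end of the groove, 50 mm wide, top 62 mm above the table, origin at the foot of its groove side, 132 mm along y from the point groove. It carries an adjustable stop on the groove's axis: a screw with a round steel head, 26 mm across, whose face stands 24 to 44 mm out of the bracket. Its setting differs each time and is not measured: find it by feel.
- stop_axis (a point): where the screw's axis passes the groove side of the bracket, 46.6 mm above the table. The head is sprung: it yields with 0.5 N plus 1.6 N per mm, for 8 mm, and is then rigid. So a seated dowel first touches it with its middle between y = -12 and y = +8 mm of the point groove; the laid dowel slides with 1 to 3 N, and once let go stays against the head by friction.
- strap: steel clamp strap 106 x 24 x 8 mm that swings level about an upright post. Origin on the pivot axis at the strap's underside, 60.1 mm above the table when free, 2.5 mm below the top of a seated dowel. It points from the pivot along its own -x axis. Square across the groove (clamped) its axes are parallel to the jig's, and there its swing ends at a rigid stop.
- strap_pivot (a point): axis of the strap's pivot post, at jig x = +45, y = -60 mm. The strap starts open, 79 to 92 degrees anticlockwise (from above) from its clamped place, pointing about along the jig's -y, clear of the dowel; close it clockwise as seen from above. It stays where it is left.
- strap_lip (a point): turned-up lip on the strap's leading edge, facing the dowel's free end as it closes: on meeting the dowel the strap rides up 2.5 mm onto it, while a spring in the post (3.6 N plus 0.6 N per mm of lift, at most 10 mm) presses it down. Swinging it over the dowel takes some 3 to 10 N at the peg.
- strap_peg (a point): centre of the top of the upright round steel peg near the free end of the strap: 14 mm diameter, standing 36 mm above the strap's top face, 80 mm from the pivot axis; its top is 104 mm above the table with the strap free and 107 mm with it on the dowel.
- jar: bystander: closed white jar, 60 mm diameter, 90 mm tall. Origin: centre of its underside.
- pot: bystander: small open white glue pot, 64 mm diameter, 50 mm tall. Origin: centre of its underside.
- brush: bystander: brush lying on the table. Origin: under its middle, x axis along it.

How it is judged:
By the outcome, as a careful person would: the job done as asked, in the order asked, and still so for the second after the job is handed in, with the robot touching nothing.
It also fails if it takes over 72 s, if anything falls off the work surface, if the arm or the gripper's body presses on something with over 40 N, if the wrist force passes 120 N, or if a joint passes its speed limit or range.

## Working session

There is one attempt and no reset: what is moved stays moved. The work goes in short steps, Python scripts to look and compute and a tool call to move; the robot and the scene stay as the last step left them, time stands still between calls to the robot, and variables do not carry over. Pictures are saved under pics/ and viewed, at most 10 in all, crops included, and the job is handed in when it is done.

Besides the shell and the picture viewer there is one more tool, called after "Emit:" by a JSON object that holds its "name" and its "arguments". send_rows: Moves the arm, as the interface text tells. Its arguments: {"type":"object","properties":{"increments":{"type":"string"},"squeeze":{"type":"number"}},"required":["increments"]}

```bash
mkdir -p pics; ls; python3 - <<'E'
from bench import ctrl
import cv2,numpy as np
s=ctrl.get_state();print({k:np.round(v,3).tolist() for k,v in s.items()})
ims=[]
for n in("scene","top"):
    p,d=ctrl.snapshot(n);c=ctrl.camera_params(n);np.savez("pics/%s0.npz"%n,p=p,d=d,mtx=c["mtx"],R=c["R"],t=c["t"])
    cv2.imwrite("pics/%s0.png"%n,cv2.resize(p[:,:,::-1],(800,600)));print(n,c)
print(ctrl.camera_params("wrist"))
E
```

```text
pics
{'t': 0.0, 'q': [-1.468, 0.259, 0.021, 1.334, 0.0, 1.418], 'joint_vel': [0.0, 0.0, 0.001, -0.001, 0.001, 0.002], 'joint_efforts': [-0.001, -55.564, 34.453, 0.014, -0.0, -0.0], 'ee_pos': [139.148, -531.801, 230.647], 'orientation': [-3.14, -0.0, 0.256], 'ft_force': [0.404, 0.692, -0.09], 'torque': [0.012, 0.036, -0.021], 'gripper_force': 0.0, 'grip_width': 0.998}
scene {'mtx': array([[370.48024671,   0.        , 258.37442917],
       [  0.        , 370.48024671, 190.10054874],
       [  0.        ,   0.        ,   1.        ]]), 'R': array([[-0.24938621,  0.96840096, -0.00246836],
       [ 0.77327103,  0.19759991, -0.60249996],
       [-0.58297379, -0.15216389, -0.7981151 ]]), 't': array([ 153.7392421 , -388.89303882, 1433.34131131])}
top {'mtx': array([[348.74546145,   0.        , 258.62532083],
       [  0.        , 348.74546145, 190.40070897],
       [  0.        ,   0.        ,   1.        ]]), 'R': array([[-0.02146441, -0.99908014, -0.03712337],
       [-0.98283289,  0.02789205, -0.1823775 ],
       [ 0.18324518,  0.03257145, -0.98252751]]), 't': array([  2.50027246, 563.2081688 , 965.10224468])}
{'mtx': array([[331.83537377,   0.        , 254.69436489],
       [  0.        , 331.83537377, 193.9652027 ],
       [  0.        ,   0.        ,   1.        ]]), 'mount': array([[ 1.89182004e-04, -9.47703548e-01, -3.19151923e-01,
         8.24384889e+01],
       [ 9.99999969e-01,  1.27311425e-04,  2.14720651e-04,
        -4.10609181e-01],
       [-1.62859837e-04, -3.19151954e-01,  9.47703542e-01,
        -1.42994403e+02],
       [ 0.00000000e+00,  0.00000000e+00,  0.00000000e+00,
         1.00000000e+00]])}
```

View pics/scene0.png

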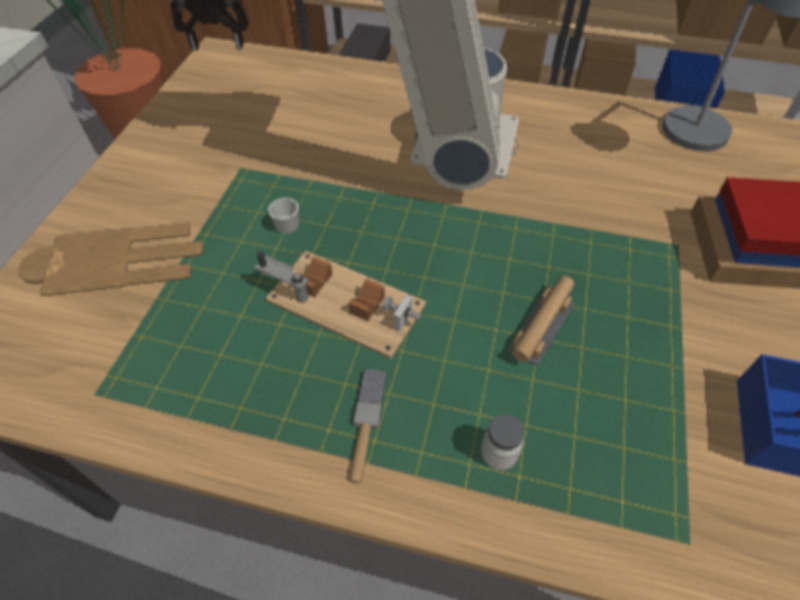

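View pics/top0.png

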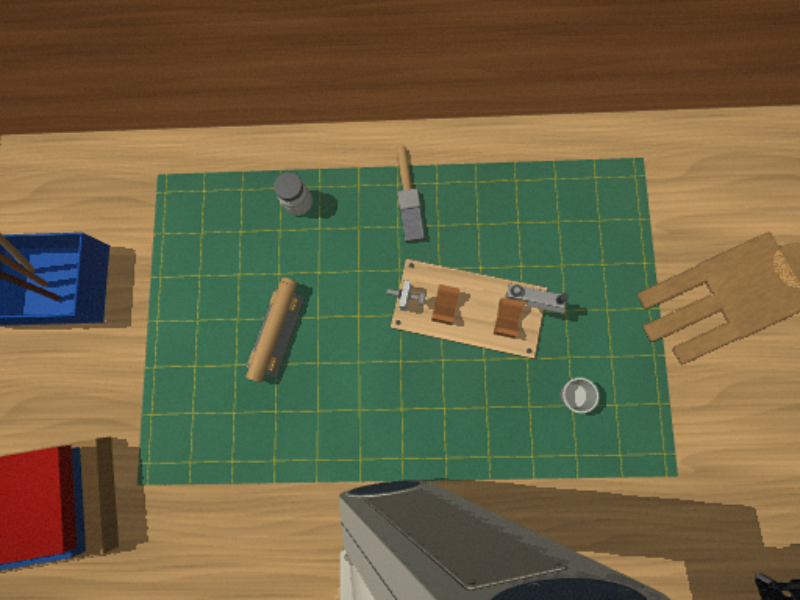

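The scene and top views show the dowel on its rest (top view ≈(272,330)) and the jig (≈(470,308)) with the stop at left (408,295). The strap pivot is at (517,291) and the peg at (561,300). The jar is at (293,193), the pot at (581,396) and the brush at (410,200).

```bash
cat > h.py <<'E'
import numpy as np,cv2
from scipy.spatial.transform import Rotation as Rt
def cloud(d,mtx,R,t):
    v,u=np.mgrid[:d.shape[0],:d.shape[1]]
    c=np.stack([(u-mtx[0,2])/mtx[0,0]*d,(v-mtx[1,2])/mtx[1,1]*d,d],-1)
    X=(c-t)@R; X[d<=0]=np.nan
    return X
def ray(u,v,mtx,R,t,z):
    r=np.linalg.inv(mtx)@np.array([u,v,1.]);o=-R.T@t;r=R.T@r
    return o+r*(z-o[2])/r[2]
def proj(X,mtx,R,t):
    c=R@np.asarray(X,float)+t;p=mtx@c;return p[:2]/p[2]
def wristcam(ctrl):
    s=ctrl.get_state();c=ctrl.camera_params("wrist")
    T=np.eye(4);T[:3,:3]=Rt.from_euler("xyz",s["orientation"]).as_matrix();T[:3,3]=s["ee_pos"]
    M=np.linalg.inv(T@c["mount"])
    p,d=ctrl.snapshot("wrist")
    return p,d,c["mtx"],M[:3,:3],M[:3,3]
def rect(P):
    P=P[np.isfinite(P).all(1)];m=np.median(P,0);w=np.linalg.svd((P-m)[:,:2],full_matrices=False)[2]
    q=(P-m)[:,:2]@w.T;lo,hi=np.percentile(q,[1,99],axis=0)
    return m[:2]+((lo+hi)/2)@w,np.degrees(np.arctan2(w[0,1],w[0,0])),hi-lo
E
python3 - <<'E'
from h import *
for n in("top","scene"):
    z=np.load("pics/%s0.npz"%n);X=cloud(z["d"],z["mtx"],z["R"],z["t"]);hsv=cv2.cvtColor(z["p"],cv2.COLOR_RGB2HSV)
    x,y,h=X[...,0],X[...,1],X[...,2]
    ws=(x>200)&(x<780)&(abs(y)<480)&(h<140)
    m=(ws&(h>7)).astype(np.uint8)
    k,l,st,ce=cv2.connectedComponentsWithStats(m)
    for i in range(1,k):
        if st[i,4]<40: continue
        P=X[l==i];c,a,e=rect(P);print(n,i,st[i,4],"c",c.round(),"ang",a.round(1),"ext",e.round(),"zmax",np.nanpercentile(P[:,2],[5,50,98]).round(1),"hsv",np.median(hsv[l==i],0))
    print("table z",np.nanmedian(h[ws&(hsv[...,0]>60)&(hsv[...,0]<90)]))
E
```

```text
top 1 353 c [765. 200.] ang -82.1 ext [55. 33.] zmax [16.2 66.2 92.5] hsv [30. 21. 99.]
top 3 386 c [732. -27.] ang -172.8 ext [93. 39.] zmax [13.7 17.8 22.6] hsv [ 74.5   7.  113. ]
top 12 4433 c [ 546. -141.] ang -102.6 ext [292. 138.] zmax [ 9.1 12.8 71.6] hsv [ 17. 111. 187.]
top 16 940 c [513. 243.] ang 160.9 ext [194.  53.] zmax [ 8.2 46.1 52.8] hsv [ 18. 122. 149.]
top 18 72 c [ 557. -470.] ang -173.6 ext [34. 22.] zmax [ 8.  11.2 13.8] hsv [ 17.  136.  145.5]
top 23 56 c [ 493. -473.] ang -172.9 ext [31. 16.] zmax [ 7.8 11.1 14.4] hsv [ 17. 136. 150.]
top 45 276 c [ 378. -322.] ang -92.8 ext [61. 59.] zmax [ 7.9 39.4 52.4] hsv [ 34.  22. 129.]
top 68 176 c [237.  24.] ang 95.7 ext [143.   3.] zmax [ 76.3 113.6 137.9] hsv [94. 52. 46.]
table z 0.863951722738983
scene 1 755 c [240.  24.] ang 95.8 ext [144.  10.] zmax [ 64.4 106.5 138.9] hsv [100.  36.  60.]
scene 3 318 c [ 382. -323.] ang 29.8 ext [61. 56.] zmax [10.5 33.5 50.6] hsv [ 35.  13. 125.]
scene 5 3680 c [ 553. -142.] ang 79.3 ext [296. 142.] zmax [ 8.8 12.6 75.5] hsv [ 16.  92. 153.]
scene 6 51 c [ 561. -471.] ang 8.9 ext [34. 21.] zmax [ 8.3 10.8 14.9] hsv [ 16. 112. 139.]
scene 7 854 c [518. 240.] ang -19.1 ext [197.  49.] zmax [11.3 45.5 51.8] hsv [ 17. 102. 148.]
scene 27 445 c [736. -27.] ang 8.5 ext [89. 39.] zmax [14.3 17.6 21.6] hsv [113.   9. 109.]
scene 29 163 c [768. 202.] ang 91.6 ext [47. 23.] zmax [87.4 89.7 92.8] hsv [105.   8.  94.]
table z 0.3158700082317414
```

The depth clouds give the dowel at about (515, 241), axis at −19°, top at 51 mm. The jig board centre is at about (550, −141), with the groove at about 78°. Both agree with the stated sizes. Next I arc to above the jig for a closer wrist view.

Emit:
{"name": "send_rows", "arguments": {"increments": "0.4 0 0 0 0 -0.5 1;0.84 0 0 0 0 -1 1;0.84 0 0 0 0 -1 1;0.84 0 0 0 0 -1 1;0.84 0 0 0 0 -1 1"}}

```text
t: 0.72
ee_pos: [346.1, -441.5, 230.8]
orientation: [-3.141, -0.0, 0.651]
ft_force: [-0.5, -0.7, 0.4]
grip_width: 0.997
gripper_force: 0.0
```

Emit:
{"name": "send_rows", "arguments": {"increments": "0.84 0 0 0 0 -1 1;0.84 0 0 0 0 -1 1;0.84 0 0 0 0 -1 1;0.84 0 0 0 0 -1 1;0.84 0 0 0 0 -1 1"}}

```text
t: 1.35
ee_pos: [515.7, -257.5, 230.8]
orientation: [-3.141, -0.0, 1.088]
ft_force: [-0.0, -0.0, 0.3]
grip_width: 1.002
gripper_force: 0.0
```

Emit:
{"name": "send_rows", "arguments": {"increments": "0.84 0 0 0 0 -1 1;0.84 0 0 0 0 -1 1;0.4 0 0 0 0 -0.5 1;0 0 0 0 0 0 1"}}

```text
t: 1.85
ee_pos: [565.5, -143.4, 230.9]
orientation: [-3.141, -0.0, 1.306]
ft_force: [0.1, -0.4, 0.0]
grip_width: 0.995
gripper_force: 0.0
```

```bash
python3 - <<'E'
from h import *
from bench import ctrl
s=ctrl.get_state();print(s["t"],s["ee_pos"],s["orientation"],s["q"])
p,d,K,R,t=wristcam(ctrl);np.savez("pics/w1.npz",p=p,d=d,mtx=K,R=R,t=t)
cv2.imwrite("pics/w1.png",cv2.resize(p[:,:,::-1],(800,600)))
E
```

```text
1.85 [ 565.52107961 -143.39615437  230.94212374] [-3.14086018e+00 -2.00280313e-04  1.30585928e+00] [-3.92173212e-01  3.16876630e-01  1.03406634e-01  1.35807830e+00
  1.05715080e-04  1.44356005e+00]
```

View pics/w1.png

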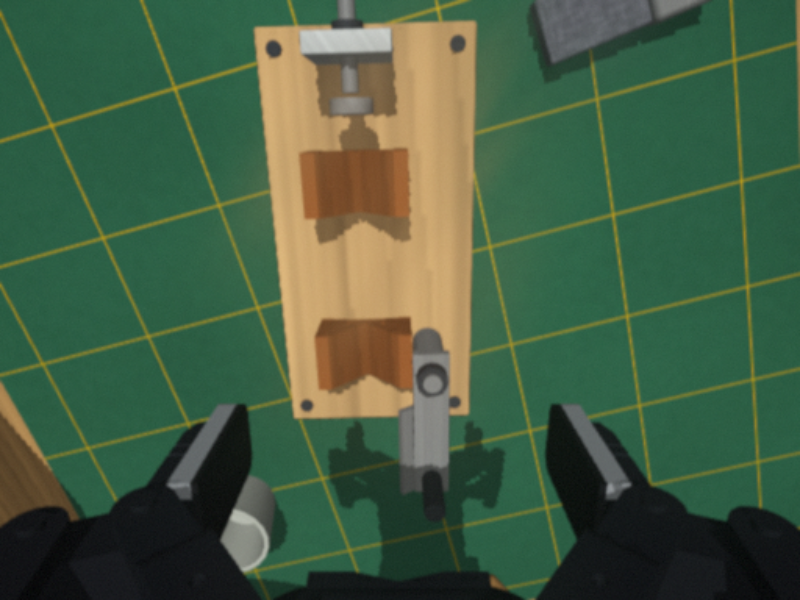

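The wrist view shows the board (255–475 × 20–415), both V-blocks (355,180) and (365,355), the stop head (350,103), the strap pivot (431,380) and the peg (433,495). Everything matches the description.

```bash
cat > jig.py <<'E'
from h import *
z=np.load("pics/w1.npz");p,d,K,R,t=[z[k] for k in("p","d","mtx","R","t")]
X=cloud(d,K,R,t);hsv=cv2.cvtColor(p,cv2.COLOR_RGB2HSV).astype(int);h=X[...,2]
print("table z",np.nanmedian(h[(hsv[...,0]>60)&(hsv[...,0]<90)&(hsv[...,1]>100)]))
def big(m):
    k,l,st,ce=cv2.connectedComponentsWithStats(m.astype(np.uint8));i=1+np.argsort(-st[1:,4]);return l,i,st,ce
win=np.zeros_like(h,bool);win[0:275,150:320]=True
# board outline via colour, rays onto z=12
m=win&(hsv[...,0]<25)&(hsv[...,1]>60)&(hsv[...,2]>60)
l,i,st,ce=big(m);c=max(cv2.findContours((l==i[0]).astype(np.uint8),0,2)[0],key=cv2.contourArea)[:,0]
P=np.array([ray(u,v,K,R,t,12)[:2] for u,v in c],np.float32)
r=cv2.minAreaRect(P);print("board",r)
m2=win&(h>8)&(h<15);print("board z",np.nanmedian(h[m2]))
# v blocks
vb=m&(hsv[...,1]>np.percentile(hsv[m][:,1],50))&(h>20)&(h<54)
l,i,st,ce=big(vb);cs=[]
for j in i[:2]:
    Q=X[l==j];top=Q[Q[:,2]>44];c,a,e=rect(Q);print("vb",st[j],c.round(1),a.round(1),e.round(1),"ztop",np.nanpercentile(Q[:,2],[2,98]).round(1));cs.append(c)
dv=cs[0]-cs[1];print("v dist",np.linalg.norm(dv),np.degrees(np.arctan2(dv[1],dv[0])),"mid",(cs[0]+cs[1])/2)
# high things
for lo,hi in((55,66),(66,85),(90,112)):
    mm=(h>lo)&(h<hi);mm[330:]=False
    l,i,st,ce=big(mm)
    for j in i[:4]:
        if st[j,4]>12: c,a,e=rect(X[l==j]);print("z",lo,hi,st[j],c.round(1),a.round(1),e.round(1),np.nanpercentile(X[l==j][:,2],[10,50,95]).round(1))
E
python3 jig.py
```

```text
table z 1.2245598356526242
board ((550.14306640625, -133.65164184570312), (279.5403747558594, 139.81338500976562), 76.2839584350586)
board z 12.219239730819575
vb [ 191   94   71   46 2877] [552.8 -87.3] 166.3 [64.8 39.5] ztop [24.8 49.3]
vb [ 201  204   63   45 2393] [ 524.6 -203.7] 166.4 [64.8 39.9] ztop [23.4 49.2]
v dist 119.78189108368366 76.41302806815244 mid [ 538.6857967 -145.5099537]
z 55 66 [ 191   11   60   24 1038] [571.9  -9.5] -13.8 [48.9 17. ] [59.7 62.1 63.4]
z 55 66 [212  61  24  12 236] [563.5 -43.5] 168.7 [19.3  8.7] [56.  58.5 60.4]
z 55 66 [264 223  24   4  43] [ 571.5 -201.3] 166.5 [23.   1.5] [62.1 63.9 65.6]
z 55 66 [262 267   3   9  14] [ 545.9 -250.1] -104.1 [9.4 2.1] [65.  65.5 65.8]
z 66 85 [ 255  225   33   91 2434] [ 555.3 -250.9] -108.3 [103.7  34.6] [67.4 68.6 81.5]
z 90 112 [271 312  14  18 216] [ 549.4 -289.7] 167.6 [13.   9.9] [ 92.6 101.8 104.9]
```

The jig is consistent: the groove point is (538.7, −145.5) at 76.35°, the V-blocks are 119.8 mm apart, and the strap is about 90° open. The head face is roughly 100 mm along y. On to the dowel.

Emit:
{"name": "send_rows", "arguments": {"increments": "0.4 0.13 0 0 0 -1 1;0.4 0.13 0 0 0 -1 1;0.4 0.13 0 0 0 -1 1;0.4 0.13 0 0 0 -1 1;0.4 0.13 0 0 0 -1 1"}}

```text
t: 2.52
ee_pos: [615.0, -31.0, 231.0]
orientation: [-3.141, 0.0, 1.74]
ft_force: [0.1, -0.7, -0.5]
grip_width: 0.996
gripper_force: 0.0
```

Emit:
{"name": "send_rows", "arguments": {"increments": "0.4 0.13 0 0 0 -1 1;0.4 0.13 0 0 0 -1 1;0.4 0.13 0 0 0 -1 1;0.4 0.13 0 0 0 -1 1;0.4 0.13 0 0 0 -1 1"}}

```text
t: 3.15
ee_pos: [611.4, 94.3, 230.9]
orientation: [-3.141, -0.0, 2.176]
ft_force: [-1.5, 1.1, 0.1]
grip_width: 0.999
gripper_force: 0.0
```

Emit:
{"name": "send_rows", "arguments": {"increments": "0.4 0.13 0 0 0 -1 1;0.4 0.13 0 0 0 -1 1;0.4 0.13 0 0 0 -1 1;0.4 0.13 0 0 0 -1 1;0.4 0.13 0 0 0 -1 1"}}

```text
t: 3.78
ee_pos: [555.1, 206.2, 231.0]
orientation: [-3.141, -0.0, 2.612]
ft_force: [0.4, -1.1, 0.3]
grip_width: 1.002
gripper_force: 0.0
```

Emit:
{"name": "send_rows", "arguments": {"increments": "0.4 0.13 0 0 0 -1 1;0.4 0.13 0 0 0 -1 1;0.1 0 0 0 0 -0.2 1;0 0 0 0 0 0 1"}}

```text
t: 4.28
ee_pos: [514.7, 244.4, 231.3]
orientation: [-3.141, 0.0, 2.802]
ft_force: [-0.7, 0.6, -0.2]
grip_width: 1.003
gripper_force: 0.0
```

```bash
cat > dow.py <<'E'
from h import *
from bench import ctrl
import sys
n=sys.argv[1]
s=ctrl.get_state();e=s["ee_pos"];yaw=s["orientation"][2];print(s["t"],e.round(1),s["orientation"].round(3) if hasattr(s["orientation"],"round") else s["orientation"])
p,d,K,R,t=wristcam(ctrl);np.savez("pics/%s.npz"%n,p=p,d=d,mtx=K,R=R,t=t)
cv2.imwrite("pics/%s.png"%n,cv2.resize(p[:,:,::-1],(800,600)))
X=cloud(d,K,R,t);hsv=cv2.cvtColor(p,cv2.COLOR_RGB2HSV);h=X[...,2]
m=(h>32)&(h<60)&(hsv[...,0]<28)&(hsv[...,1]>50)&(np.hypot(X[...,0]-515,X[...,1]-241)<130)
k,l,st,ce=cv2.connectedComponentsWithStats(m.astype(np.uint8));j=1+np.argmax(st[1:,4])
Q=X[l==j];c,a,ex=rect(Q);print(st[j],"dowel",c.round(1),a.round(2),ex.round(1),"top z",np.percentile(Q[:,2],[2,50,90,97]).round(1))
# ridge line: highest points
w=np.array([np.cos(np.radians(a)),np.sin(np.radians(a))]);q=(Q[:,:2]-c)@np.array([-w[1],w[0]])
A=np.c_[np.ones(len(q)),q,q*q];f=np.linalg.lstsq(A,Q[:,2],rcond=None)[0];print("ridge offset",-f[1]/2/f[2],"z",f[0]-f[1]**2/4/f[2])
dl=c-e[:2];cy,sy=np.cos(yaw),np.sin(yaw);print("tool shift x,y",(dl@[cy,sy]).round(1),(dl@[sy,-cy]).round(1),"yaw deg",np.degrees(yaw).round(2),"table",np.nanmedian(h[(hsv[...,0]>60)&(hsv[...,0]<90)]))
E
python3 dow.py w2
```

```text
4.275 [514.7 244.4 231.3] [-3.141  0.     2.802]
[ 235   62   32  195 5739] dowel [513. 242.] -18.77 [194.2  30. ] top z [39.7 48.7 50.8 51.4]
ridge offset 0.1698497592294688 z 50.96595608501023
tool shift x,y 0.7 -2.8 yaw deg 160.54 table 1.3125339451172695
```

View pics/w2.png

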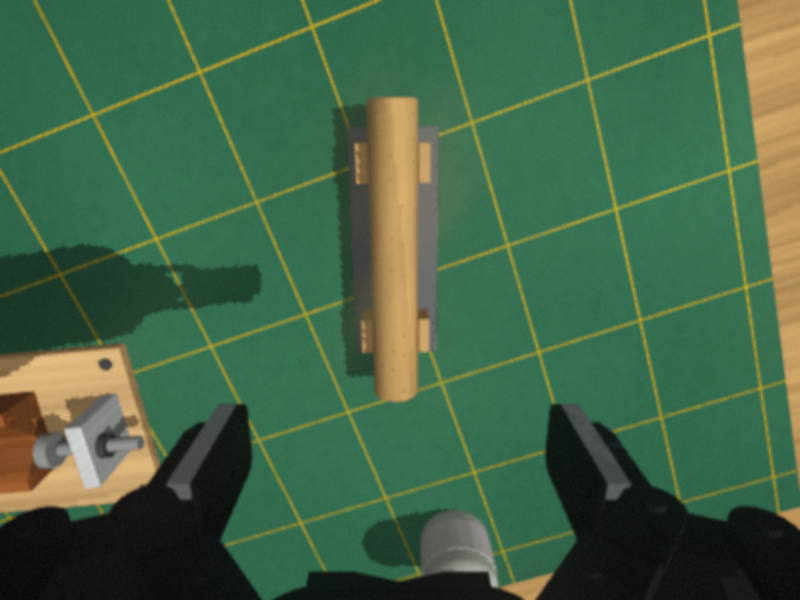

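The dowel lies between the fingers at (393,250) and is centred within 3 mm. Measured top is 51 mm and length about 195–200 mm. I'll align, descend and grip.

Emit:
{"name": "send_rows", "arguments": {"increments": "0.01 -0.047 0.7 0 0 -0.14 1;0 0 0.9 0 0 0 1;0 0 0.9 0 0 0 1;0 0 0.6 0 0 0 1;0 0 0.3 0 0 0 1"}}

```text
t: 4.95
ee_pos: [512.6, 241.5, 24.8]
orientation: [-3.14, -0.002, 2.814]
ft_force: [-0.3, -0.5, 0.1]
grip_width: 0.998
gripper_force: 0.0
```

Emit:
{"name": "send_rows", "arguments": {"increments": "0 0 0.19 0 0 0 1;0 0 0 0 0 0 0.6;0 0 0 0 0 0 0;0 0 0 0 0 0 0;0 0 0 0 0 0 0", "squeeze": 30}}

```text
t: 5.58
ee_pos: [513.1, 241.9, 16.9]
orientation: [-3.14, 0.002, 2.816]
ft_force: [-1.4, -6.6, 5.2]
grip_width: 0.362
gripper_force: 29.6
```

Emit:
{"name": "send_rows", "arguments": {"increments": "0 0 0 0 0 0 0;0 0 0 0 0 0 0;0 0 0 0 0 0 0"}}

```text
t: 5.95
ee_pos: [513.1, 241.9, 16.9]
orientation: [-3.14, 0.002, 2.816]
ft_force: [-1.5, -6.1, 5.1]
grip_width: 0.361
gripper_force: 29.6
```

Emit:
{"name": "send_rows", "arguments": {"increments": "0 0 -0.1 0 0 0 0;0 0 -0.3 0 0 0 0;0 0 -0.8 0 0 0 0;0 0 -0.8 0 0 0 0;0 0 -0.5 0 0 0 0"}}

```text
t: 6.58
ee_pos: [513.3, 243.2, 169.0]
orientation: [3.139, 0.002, 2.816]
ft_force: [1.0, -0.1, -1.5]
grip_width: 0.362
gripper_force: 30.0
```

```bash
python3 dow.py w3; python3 - <<'E'
from h import *
from bench import ctrl
s=ctrl.get_state();print(s["ft_force"],s["torque"],s["grip_width"],s["gripper_force"])
z=np.load("pics/w3.npz");X=cloud(z["d"],z["mtx"],z["R"],z["t"]);hsv=cv2.cvtColor(z["p"],cv2.COLOR_RGB2HSV)
e=s["ee_pos"];y=s["orientation"][2];q=(X-e);a=q[...,0]*np.cos(y)+q[...,1]*np.sin(y);b=q[...,0]*np.sin(y)-q[...,1]*np.cos(y)
m=(X[...,2]>e[2]+10)&(X[...,2]<e[2]+45)&(hsv[...,0]<28)&(hsv[...,1]>50)&(abs(b)<25)
k,l,st,ce=cv2.connectedComponentsWithStats(m.astype(np.uint8))
for j in range(1,k):
  if st[j,4]>100:
    Q=np.c_[a,b][0:0] if 0 else np.c_[a[l==j],b[l==j],q[l==j,2]];print(st[j],"x range",np.percentile(Q[:,0],[1,99]),"y med",np.median(Q[:,1]),"slope y/x",np.polyfit(Q[:,0],Q[:,1],1)[0],"slope z/x",np.polyfit(Q[:,0],Q[:,2],1)[0],"ztop",np.percentile(Q[:,2],95))
E
```

```text
6.575 [513.3 243.2 169. ] [3.139e+00 2.000e-03 2.816e+00]
[ 0.0270612  -0.0841506   1.77188921] [ 0.00168695 -0.05121067 -0.00326482] 0.36673354016493986 30.056496262550354
[  209    23    96   348 27950] x range [-31.42668237  98.93518473] y med 0.0776482866398922 slope y/x -0.002819188079345153 slope z/x -7.165208451413528e-05 ztop 30.871350967805405Traceback (most recent call last):
  File "dow.py", line 10, in <module>
    k,l,st,ce=cv2.connectedComponentsWithStats(m.astype(np.uint8));j=1+np.argmax(st[1:,4])
                                                                       ~~~~~~~~~^^^^^^^^^^
    return _wrapfunc(a, 'argmax', axis=axis, out=out, **kwds)
    return bound(*args, **kwds)
ValueError: attempt to get argmax of an empty sequence
```

View pics/w3.png

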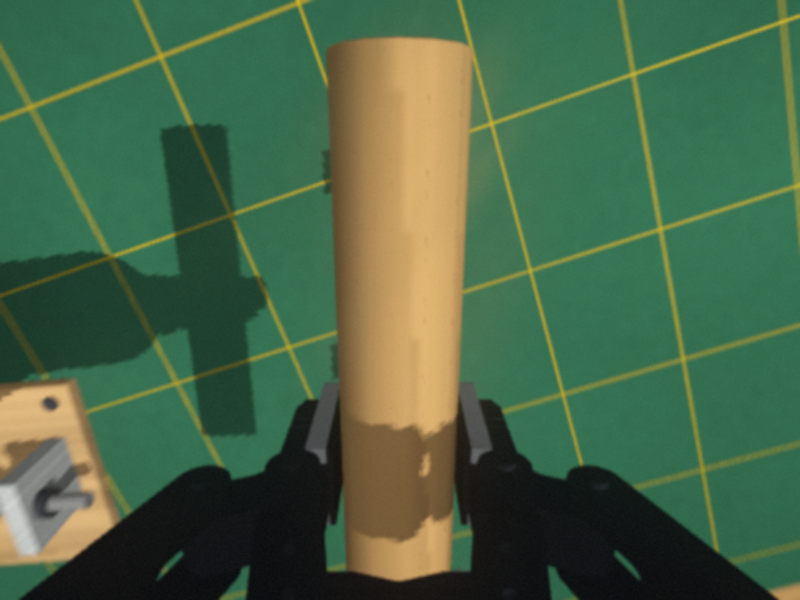

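The dowel is held level, centred and straight in the fingers (tip at (400,40)). Now I swing it to the jig.

Emit:
{"name": "send_rows", "arguments": {"increments": "-0.2 -0.1 0 0 0 0.5 0;-0.38 -0.205 0 0 0 1 0;-0.38 -0.205 0 0 0 1 0;-0.38 -0.205 0 0 0 1 0;-0.38 -0.205 0 0 0 1 0"}}

```text
t: 7.25
ee_pos: [578.8, 145.3, 164.1]
orientation: [-3.14, -0.002, 2.419]
ft_force: [1.1, 0.8, -0.8]
grip_width: 0.364
gripper_force: 30.0
```

Emit:
{"name": "send_rows", "arguments": {"increments": "-0.38 -0.205 0 0 0 1 0;-0.38 -0.205 0 0 0 1 0;-0.38 -0.205 0 0 0 1 0;-0.38 -0.205 0 0 0 1 0;-0.38 -0.205 0 0 0 1 0"}}

```text
t: 7.88
ee_pos: [601.7, 18.8, 164.1]
orientation: [-3.139, -0.001, 1.982]
ft_force: [0.5, 0.3, -0.5]
grip_width: 0.361
gripper_force: 30.0
```

Emit:
{"name": "send_rows", "arguments": {"increments": "-0.38 -0.205 0 0 0 1 0;-0.38 -0.205 0 0 0 1 0;-0.38 -0.205 0 0 0 1 0;-0.38 -0.205 0 0 0 1 0;-0.38 -0.205 0 0 0 1 0"}}

```text
t: 8.5
ee_pos: [569.1, -105.5, 164.2]
orientation: [-3.139, -0.001, 1.546]
ft_force: [0.3, 0.2, -0.5]
grip_width: 0.364
gripper_force: 30.0
```

Emit:
{"name": "send_rows", "arguments": {"increments": "-0.38 -0.205 0 0 0 1 0;-0.38 -0.205 0 0 0 1 0;-0.2 -0.1 0 0 0 0.5 0;0 0 0 0 0 0 0;0 0 0 0 0 0 0"}}

```text
t: 9.12
ee_pos: [534.4, -158.3, 165.6]
orientation: [-3.141, -0.0, 1.334]
ft_force: [0.9, -0.2, -0.7]
grip_width: 0.368
gripper_force: 30.0
```

```bash
cat > rel.py <<'E'
from h import *
from bench import ctrl
G=np.array([538.7,-145.5]);A=76.35
def rel():
    s=ctrl.get_state();e=s["ee_pos"];a=np.radians(A);yw=s["orientation"][2]
    y=np.array([np.cos(a),np.sin(a)]);x=np.array([y[1],-y[0]]);d=e[:2]-G
    print("t",round(s["t"],2),"jig x,y,z",(d@x).round(2),(d@y).round(2),round(e[2],2),"yaw-A",round(np.degrees(yw)-A,2),"rp",np.round(s["orientation"][:2],4))
    f=s["ft_force"];print("F jig",(f[:2]@x).round(2),(f[:2]@y).round(2),round(f[2],2),"T",np.round(s["torque"],2),"w",round(s["grip_width"],3),"q",np.round(s["q"],2))
    return s
if __name__=="__main__": rel()
E
python3 rel.py
python3 - <<'E'
from h import *
from bench import ctrl
for n in("scene","top"):
    p,d=ctrl.snapshot(n);c=ctrl.camera_params(n);np.savez("pics/%s1.npz"%n,p=p,d=d,mtx=c["mtx"],R=c["R"],t=c["t"])
p,d,K,R,t=wristcam(ctrl);np.savez("pics/w4.npz",p=p,d=d,mtx=K,R=R,t=t)
cv2.imwrite("pics/w4.png",cv2.resize(p[:,:,::-1],(800,600)))
E
```

```text
t 9.12 jig x,y,z -1.17 -13.41 165.62 yaw-A 0.07 rp [-3.1414e+00 -3.0000e-04]
F jig 0.94 -0.02 -0.67 T [-0.07 -0.03  0.02] w 0.368 q [-0.44  0.3  -0.09  1.18  0.    1.37]
```

View pics/w4.png

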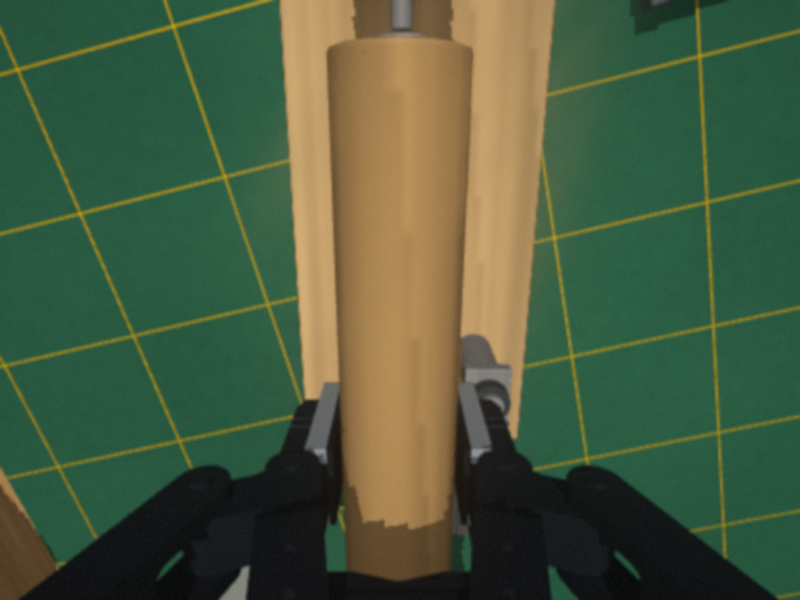

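Held above the groove, with the tip centred on the stop screw at (402,20). I'll correct 1 mm, descend, then creep down by feel.

Emit:
{"name": "send_rows", "arguments": {"increments": "0 0.02 0.6 0 0 0 0;0 0 0.6 0 0 0 0;0 0 0.5 0 0 0 0;0 0 0.3 0 0 0 0;0 0 0 0 0 0 0"}}

```text
t: 9.9
ee_pos: [534.8, -158.1, 44.7]
orientation: [-3.139, -0.001, 1.334]
ft_force: [-0.0, -0.5, -0.5]
grip_width: 0.357
gripper_force: 30.1
```

```bash
python3 rel.py
```

```text
t 9.9 jig x,y,z -0.83 -13.17 44.74 yaw-A 0.06 rp [-3.1391e+00 -6.0000e-04]
F jig 0.1 -0.54 -0.5 T [ 0.   -0.04 -0.03] w 0.357 q [-0.44  0.39 -0.28  0.9   0.    1.37]
```

Emit:
{"name": "send_rows", "arguments": {"increments": "0 0 0.06 0 0 0 0;0 0 0.04 0 0 0 0;0 0 0 0 0 0 0;0 0 0 0 0 0 0"}}

```text
t: 10.4
ee_pos: [535.4, -159.0, 40.2]
orientation: [3.141, 0.0, 1.333]
ft_force: [-0.7, 0.7, -1.6]
grip_width: 0.363
gripper_force: 30.1
```

```bash
python3 rel.py
```

```text
t 10.4 jig x,y,z 0.0 -13.86 40.22 yaw-A 0.0 rp [3.1411e+00 1.0000e-04]
F jig -0.82 0.53 -1.62 T [0.01 0.02 0.  ] w 0.363 q [-0.44  0.4  -0.29  0.88  0.    1.37]
```

Emit:
{"name": "send_rows", "arguments": {"increments": "0 0 0.05 0 0 0 0;0 0 0.05 0 0 0 0;0 0 0 0 0 0 0;0 0 0 0 0 0 0"}}

```text
t: 10.9
ee_pos: [535.3, -158.9, 33.8]
orientation: [-3.142, -0.0, 1.333]
ft_force: [0.2, 0.1, -0.9]
grip_width: 0.363
gripper_force: 30.1
```

Emit:
{"name": "send_rows", "arguments": {"increments": "0 0 0.03 0 0 0 0;0 0 0 0 0 0 0;0 0 0 0 0 0 0"}}

```text
t: 11.28
ee_pos: [535.3, -158.9, 32.1]
orientation: [-3.142, -0.0, 1.333]
ft_force: [-0.5, -0.6, -1.6]
grip_width: 0.367
gripper_force: 30.1
```

Emit:
{"name": "send_rows", "arguments": {"increments": "0 0 0.02 0 0 0 0;0 0 0 0 0 0 0;0 0 0 0 0 0 0"}}

```text
t: 11.65
ee_pos: [535.3, -158.9, 30.9]
orientation: [-3.142, -0.0, 1.333]
ft_force: [-0.3, 0.1, -1.0]
grip_width: 0.362
gripper_force: 30.1
```

```bash
python3 rel.py
```

```text
t 11.65 jig x,y,z -0.14 -13.85 30.87 yaw-A 0.0 rp [-3.1416 -0.    ]
F jig -0.36 0.03 -1.02 T [ 0.02  0.02 -0.08] w 0.362 q [-0.44  0.41 -0.3   0.86  0.    1.37]
```

Emit:
{"name": "send_rows", "arguments": {"increments": "0 0 0.015 0 0 0 0;0 0 0 0 0 0 0;0 0 0 0 0 0 0"}}

```text
t: 12.02
ee_pos: [535.3, -158.9, 30.0]
orientation: [-3.142, -0.0, 1.333]
ft_force: [0.2, 0.1, -0.8]
grip_width: 0.362
gripper_force: 30.1
```

Emit:
{"name": "send_rows", "arguments": {"increments": "0 0 0.01 0 0 0 0;0 0 0 0 0 0 0;0 0 0 0 0 0 0"}}

```text
t: 12.4
ee_pos: [535.3, -158.9, 29.4]
orientation: [3.142, 0.0, 1.333]
ft_force: [0.7, 0.2, -1.0]
grip_width: 0.365
gripper_force: 30.1
```

```bash
python3 rel.py
```

```text
t 12.4 jig x,y,z -0.09 -13.84 29.41 yaw-A 0.01 rp [3.1415 0.    ]
F jig 0.6 0.31 -0.97 T [-0.03 -0.   -0.01] w 0.365 q [-0.44  0.41 -0.31  0.86 -0.    1.37]
```

Emit:
{"name": "send_rows", "arguments": {"increments": "0 0 0.01 0 0 0 0;0 0 0 0 0 0 0;0 0 0 0 0 0 0"}}

```text
t: 12.78
ee_pos: [535.5, -159.0, 29.0]
orientation: [3.141, 0.0, 1.333]
ft_force: [0.5, -0.2, 2.3]
grip_width: 0.364
gripper_force: 30.4
```

Emit:
{"name": "send_rows", "arguments": {"increments": "0 0 0.01 0 0 0 0;0 0 0 0 0 0 0;0 0 0 0 0 0 0"}}

```text
t: 13.15
ee_pos: [535.5, -159.0, 28.9]
orientation: [3.141, 0.0, 1.333]
ft_force: [-2.5, 1.2, 9.0]
grip_width: 0.364
gripper_force: 31.0
```

```bash
python3 rel.py
```

```text
t 13.15 jig x,y,z 0.07 -13.88 28.93 yaw-A 0.01 rp [3.1406e+00 2.0000e-04]
F jig -2.77 0.6 8.98 T [0.16 0.36 0.  ] w 0.364 q [-0.44  0.41 -0.31  0.86 -0.    1.37]
```

Contact is at z = 29.0, as predicted, so the dowel is seated. I'll ease the pressure off, then slide in small steps and average the force readings.

Emit:
{"name": "send_rows", "arguments": {"increments": "0 -0.005 -0.01 0 0 0 0;0 0 0 0 0 0 0;0 0 0 0 0 0 0"}}

```text
t: 13.52
ee_pos: [535.4, -159.0, 29.0]
orientation: [3.141, 0.0, 1.333]
ft_force: [1.6, 0.5, 4.3]
grip_width: 0.362
gripper_force: 30.5
```

```bash
cat > feel.py <<'E'
from rel import *
def feel(n=6):
    a=np.radians(A);y=np.array([np.cos(a),np.sin(a)]);x=np.array([y[1],-y[0]]);F=[]
    for i in range(n):
        ctrl.snapshot("wrist");f=ctrl.get_state()["ft_force"];F.append([f[:2]@x,f[:2]@y,f[2]])
    print("avg F jig",np.mean(F,0).round(2),"+-",(np.std(F,0)/n**.5).round(2))
rel();feel()
E
python3 feel.py
```

```text
t 13.53 jig x,y,z 0.0 -13.88 29.0 yaw-A 0.01 rp [3.1407e+00 1.0000e-04]
F jig 1.44 0.86 4.27 T [-0.08 -0.41  0.05] w 0.362 q [-0.44  0.41 -0.31  0.86  0.    1.37]
avg F jig [2.84 0.08 4.2 ] +- [0.23 0.23 0.17]
```

Emit:
{"name": "send_rows", "arguments": {"increments": "0.05 0 0 0 0 0 0;0.05 0 0 0 0 0 0;0 0 0 0 0 0 0"}}

```text
t: 14.2
ee_pos: [536.7, -153.7, 29.0]
orientation: [3.141, 0.002, 1.332]
ft_force: [2.7, -4.0, 5.0]
grip_width: 0.36
gripper_force: 30.5
```

```bash
python3 feel.py
```

```text
t 14.2 jig x,y,z -0.0 -8.41 29.0 yaw-A -0.02 rp [3.1408e+00 1.5000e-03]
F jig 3.58 -3.2 4.97 T [-0.83 -0.51  0.08] w 0.36 q [-0.43  0.41 -0.31  0.85 -0.    1.38]
avg F jig [ 3.29 -3.85  4.32] +- [0.11 0.09 0.1 ]
```

Emit:
{"name": "send_rows", "arguments": {"increments": "0.02 0.003 -0.004 0 0 0 0;0.03 0 0 0 0 0 0;0 0 0 0 0 0 0"}}

```text
t: 14.88
ee_pos: [537.4, -150.6, 29.0]
orientation: [3.141, 0.001, 1.332]
ft_force: [2.8, -4.6, 3.4]
grip_width: 0.36
gripper_force: 30.4
```

```bash
python3 feel.py
```

```text
t 14.88 jig x,y,z -0.06 -5.3 29.04 yaw-A -0.02 rp [3.1413e+00 1.1000e-03]
F jig 3.77 -3.83 3.39 T [-0.85 -0.46  0.03] w 0.36 q [-0.42  0.41 -0.31  0.86 -0.    1.39]
avg F jig [ 3.52 -3.61  3.17] +- [0.23 0.08 0.13]
```

Emit:
{"name": "send_rows", "arguments": {"increments": "0.025 0 0 0 0 0 0;0 0 0 0 0 0 0;0 0 0 0 0 0 0"}}

```text
t: 15.55
ee_pos: [537.7, -149.2, 29.1]
orientation: [3.141, 0.001, 1.332]
ft_force: [2.8, -4.2, 3.7]
grip_width: 0.365
gripper_force: 30.4
```

```bash
python3 feel.py
```

```text
t 15.55 jig x,y,z -0.06 -3.78 29.05 yaw-A -0.02 rp [3.1413e+00 9.0000e-04]
F jig 3.75 -3.4 3.67 T [-0.85 -0.49  0.  ] w 0.365 q [-0.42  0.41 -0.31  0.86 -0.    1.39]
avg F jig [ 3.79 -3.71  2.78] +- [0.28 0.17 0.26]
```

Emit:
{"name": "send_rows", "arguments": {"increments": "0.02 0.005 0 0 0 0 0;0 0 0 0 0 0 0;0 0 0 0 0 0 0"}}

```text
t: 16.23
ee_pos: [538.1, -148.0, 29.0]
orientation: [-3.141, 0.001, 1.332]
ft_force: [1.2, -4.8, 3.2]
grip_width: 0.362
gripper_force: 30.4
```

```bash
python3 feel.py
```

```text
t 16.23 jig x,y,z -0.01 -2.59 29.0 yaw-A -0.01 rp [-3.1414e+00  9.0000e-04]
F jig 2.33 -4.37 3.22 T [-0.96 -0.35  0.09] w 0.362 q [-0.42  0.41 -0.31  0.86 -0.    1.39]
avg F jig [ 2.43 -4.64  3.26] +- [0.12 0.39 0.24]
```

Emit:
{"name": "send_rows", "arguments": {"increments": "0.02 0 0 0 0 0 0;0 0 0 0 0 0 0;0 0 0 0 0 0 0"}}

```text
t: 16.9
ee_pos: [538.4, -146.8, 29.0]
orientation: [-3.141, 0.001, 1.332]
ft_force: [1.0, -5.4, 3.2]
grip_width: 0.361
gripper_force: 30.4
```

```bash
python3 feel.py
```

```text
t 16.9 jig x,y,z -0.02 -1.32 28.98 yaw-A -0.01 rp [-3.1414e+00  7.0000e-04]
F jig 2.26 -5.0 3.16 T [-1.01 -0.24  0.07] w 0.361 q [-0.42  0.41 -0.31  0.86 -0.    1.39]
avg F jig [ 2.8  -4.53  3.34] +- [0.28 0.15 0.2 ]
```

Emit:
{"name": "send_rows", "arguments": {"increments": "0.015 0 0 0 0 0 0;0 0 0 0 0 0 0;0 0 0 0 0 0 0"}}

```text
t: 17.58
ee_pos: [538.6, -145.9, 29.0]
orientation: [-3.141, 0.001, 1.332]
ft_force: [2.0, -4.5, 3.3]
grip_width: 0.362
gripper_force: 30.4
```

```bash
python3 feel.py
```

```text
t 17.57 jig x,y,z -0.0 -0.37 28.99 yaw-A -0.01 rp [-3.1415e+00  6.0000e-04]
F jig 2.98 -3.92 3.34 T [-0.95 -0.28  0.1 ] w 0.362 q [-0.41  0.41 -0.31  0.86 -0.    1.39]
avg F jig [ 2.71 -4.68  3.57] +- [0.14 0.21 0.24]
```

Emit:
{"name": "send_rows", "arguments": {"increments": "0.01 0 0 0 0 0 0;0 0 0 0 0 0 0;0 0 0 0 0 0 0"}}

```text
t: 18.25
ee_pos: [538.7, -145.3, 29.0]
orientation: [-3.141, 0.001, 1.332]
ft_force: [0.9, -4.4, 3.4]
grip_width: 0.366
gripper_force: 30.4
```

```bash
python3 feel.py
```

```text
t 18.25 jig x,y,z -0.01 0.25 28.99 yaw-A -0.01 rp [-3.1414e+00  6.0000e-04]
F jig 1.92 -4.08 3.42 T [-0.93 -0.33  0.09] w 0.366 q [-0.41  0.41 -0.31  0.86 -0.    1.4 ]
avg F jig [ 2.53 -4.53  3.35] +- [0.11 0.1  0.16]
```

Emit:
{"name": "send_rows", "arguments": {"increments": "0.013 0 0 0 0 0 0;0 0 0 0 0 0 0;0 0 0 0 0 0 0"}}

```text
t: 18.92
ee_pos: [538.9, -144.5, 29.0]
orientation: [-3.141, 0.001, 1.332]
ft_force: [1.1, -5.4, 3.6]
grip_width: 0.359
gripper_force: 30.4
```

```bash
python3 feel.py
```

```text
t 18.93 jig x,y,z -0.01 0.99 28.98 yaw-A -0.01 rp [-3.1414e+00  7.0000e-04]
F jig 2.35 -4.95 3.62 T [-1.03 -0.24  0.16] w 0.359 q [-0.41  0.41 -0.31  0.86 -0.    1.4 ]
avg F jig [ 2.64 -4.98  3.46] +- [0.22 0.17 0.14]
```

Emit:
{"name": "send_rows", "arguments": {"increments": "0.013 0 0 0 0 0 0;0 0 0 0 0 0 0;0 0 0 0 0 0 0"}}

```text
t: 19.6
ee_pos: [539.1, -143.9, 29.0]
orientation: [-3.141, 0.001, 1.332]
ft_force: [0.4, -5.4, 3.5]
grip_width: 0.367
gripper_force: 30.4
```

```bash
python3 feel.py
```

```text
t 19.6 jig x,y,z -0.02 1.61 28.98 yaw-A -0.02 rp [-3.1414e+00  1.0000e-03]
F jig 1.62 -5.12 3.47 T [-1.18 -0.2   0.17] w 0.367 q [-0.41  0.41 -0.31  0.86 -0.    1.4 ]
avg F jig [ 2.61 -5.82  3.29] +- [0.15 0.1  0.11]
```

Emit:
{"name": "send_rows", "arguments": {"increments": "0.013 0 0 0 0 0 0;0 0 0 0 0 0 0;0 0 0 0 0 0 0"}}

```text
t: 20.27
ee_pos: [539.2, -143.3, 29.0]
orientation: [-3.141, 0.001, 1.332]
ft_force: [0.3, -7.6, 2.6]
grip_width: 0.363
gripper_force: 30.4
```

```bash
python3 feel.py; python3 - <<'E'
from h import *
from bench import ctrl
p,d,K,R,t=wristcam(ctrl);np.savez("pics/w5.npz",p=p,d=d,mtx=K,R=R,t=t)
cv2.imwrite("pics/w5.png",cv2.resize(p[:150,180:340,::-1],(800,750))[:600])
E
```

```text
t 20.27 jig x,y,z -0.02 2.21 29.0 yaw-A -0.02 rp [-3.1414e+00  1.3000e-03]
F jig 2.08 -7.34 2.58 T [-1.3  -0.13  0.07] w 0.363 q [-0.41  0.41 -0.31  0.86 -0.    1.4 ]
avg F jig [ 2.13 -6.4   3.02] +- [0.24 0.12 0.19]
```

View pics/w5.png

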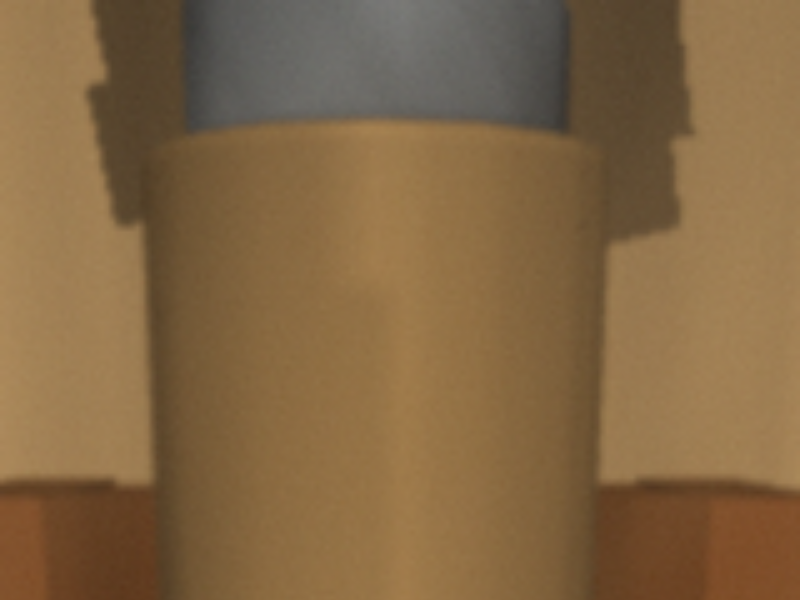

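The picture shows the dowel's end flush on the steel head (boundary at row 125). The force has risen about 1.9 N, so the head has given by just under 1 mm. Releasing now.

Emit:
{"name": "send_rows", "arguments": {"increments": "0 0 0 0 0 0 0.45;0 0 0 0 0 0 0.55;0 0 0 0 0 0 0.65;0 0 0 0 0 0 0.65"}}

```text
t: 21.12
ee_pos: [539.3, -142.5, 28.9]
orientation: [-3.141, -0.0, 1.333]
ft_force: [0.3, -0.2, 0.5]
grip_width: 0.653
gripper_force: 0.0
```

```bash
python3 feel.py; cat > edge.py <<'E'
from h import *
from bench import ctrl
# end of dowel along column at the dowel's middle: steel (low sat) -> wood
z=np.load("pics/w5.npz");p0=z["p"];p,d,K,R,t=wristcam(ctrl)
for q in(p0,p):
    s=cv2.cvtColor(q,cv2.COLOR_RGB2HSV)[:60,245:262,1].astype(float).mean(1);th=(s[:10].mean()+s[40:].mean())/2
    i=np.argmax(s>th);print("edge row",i-1+(th-s[i-1])/(s[i]-s[i-1]))
print("px/mm ~",K[0,0]/np.nanmedian(d[30:60,245:262]))
E
python3 edge.py
```

```text
t 21.12 jig x,y,z -0.16 3.09 28.86 yaw-A 0.02 rp [-3.1411e+00 -2.0000e-04]
F jig 0.31 -0.11 0.5 T [ 0.01  0.01 -0.02] w 0.653 q [-0.41  0.41 -0.31  0.86  0.    1.4 ]
avg F jig [-0.15 -0.41 -0.07] +- [0.2  0.24 0.13]
edge row 23.01070536828964
edge row 29.434137191854234
px/mm ~ 3.3097722481116683
```

```bash
python3 - <<'E'
from h import *
from bench import ctrl
p,d,K,R,t=wristcam(ctrl);np.savez("pics/w6.npz",p=p,d=d,mtx=K,R=R,t=t)
for n in("w5","w6"):
    z=np.load("pics/%s.npz"%n);h=cloud(z["d"],z["mtx"],z["R"],z["t"])
    s=cv2.cvtColor(z["p"],cv2.COLOR_RGB2HSV)[:60,245:262,1].astype(float).mean(1);i=int(np.argmax(s>(s[:10].mean()+s[40:].mean())/2))
    a=np.radians(76.35);al=(h[...,:2]-[538.7,-145.5])@[np.cos(a),np.sin(a)]
    print(n,i,"along",al[i-4:i+6,253].round(1),"z",h[i-4:i+6,253,2].round(1),"sat",s[i-4:i+6].round(),"y@z62.6",((ray(253,i-.5,z["mtx"],z["R"],z["t"],62.6)[:2]-[538.7,-145.5])@[np.cos(a),np.sin(a)]).round(2))
q=p[:150,180:340,::-1];cv2.imwrite("pics/w6.png",cv2.resize(q,(800,750))[:600])
E
```

```text
w5 24 along [102.7 102.6 102.4 101.7 101.4 101.2 100.8 100.5 100.3  99.9] z [60.5 59.3 59.2 61.9 62.1 61.7 62.7 62.6 62.4 62.9] sat [ 14.  15.  21.  70. 117. 131. 130. 131. 131. 130.] y@z62.6 101.45
w6 30 along [101.8 101.6 101.3 101.2 100.4 100.1  99.8  99.5  99.3  98.9] z [60.  59.4 59.6 58.6 62.3 62.1 62.6 62.7 62.6 63.5] sat [ 17.  16.  21.  50. 104. 128. 131. 131. 130. 130.] y@z62.6 100.49
```

View pics/w6.png

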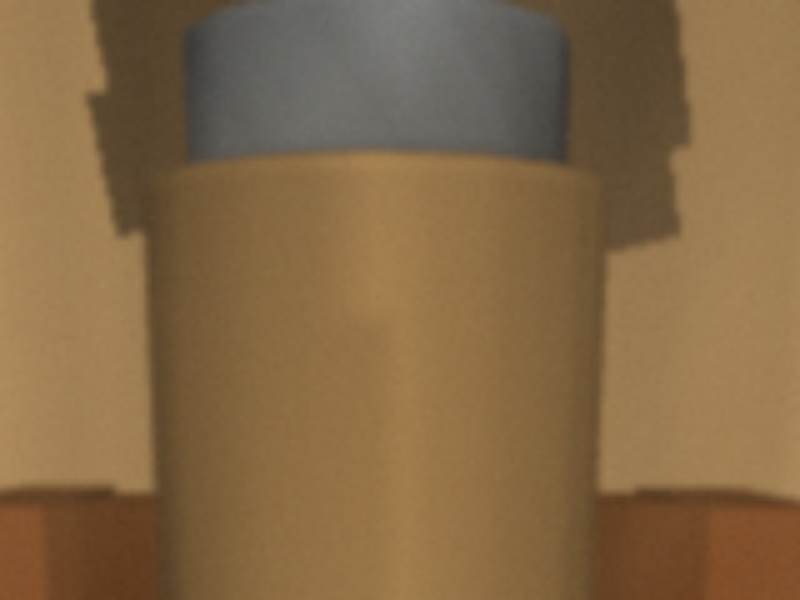

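The head and dowel both came back about 1 mm on release and are still touching (edge at row 155). Any fine mending can be done by a fingertip push from the rear end. Next I lift clear and go over the strap's peg.

Emit:
{"name": "send_rows", "arguments": {"increments": "0 0 -0.1 0 0 0 0.65;0 0 -0.4 0 0 0 0.65;0 0 -0.9 0 0 0 0.65;0 0 -0.9 0 0 0 0.65;0 0 -0.2 0 0 0 0.65"}}

```text
t: 22.15
ee_pos: [540.7, -143.2, 183.2]
orientation: [3.135, 0.001, 1.333]
ft_force: [-0.1, -0.5, -0.4]
grip_width: 0.648
gripper_force: 0.0
```

Emit:
{"name": "send_rows", "arguments": {"increments": "-0.8 0.25 0 0 0 0 0.65;-0.8 0.25 0 0 0 0 0.65;-0.75 0.24 0 0 0 0 0.65;0 0 0 0 0 0 0.65;0 0 0 0 0 0 0.65"}}

```text
t: 22.78
ee_pos: [548.9, -289.8, 178.3]
orientation: [-3.14, -0.001, 1.332]
ft_force: [0.3, -0.1, -0.1]
grip_width: 0.65
gripper_force: 0.0
```

```bash
cat > peg.py <<'E'
from rel import *
import sys
s=rel();e=s["ee_pos"];p,d,K,R,t=wristcam(ctrl);np.savez("pics/%s.npz"%sys.argv[1],p=p,d=d,mtx=K,R=R,t=t)
cv2.imwrite("pics/%s.png"%sys.argv[1],cv2.resize(p[:,:,::-1],(800,600)))
X=cloud(d,K,R,t);a=np.radians(A);y=np.array([np.cos(a),np.sin(a)]);x=np.array([y[1],-y[0]])
J=np.stack([(X[...,:2]-G)@x,(X[...,:2]-G)@y,X[...,2]],-1);np.save("pics/J.npy",J)
def show(nm,m):
    k,l,st,ce=cv2.connectedComponentsWithStats(m.astype(np.uint8))
    for j in range(1,k):
        if st[j,4]>30: Q=J[l==j];print(nm,st[j],"jig lo",np.percentile(Q,2,axis=0).round(1),"hi",np.percentile(Q,98,axis=0).round(1),"med",np.median(Q,0).round(1))
h=J[...,2];near=(np.hypot(J[...,0]-45,J[...,1]+60)<100)
show("pegtop",near&(h>102)&(h<110))
show("strap",near&(h>65)&(h<73))
show("post",near&(h>76)&(h<90))
show("dowel top",(abs(J[...,0])<8)&(h>60)&(h<66)&(abs(J[...,1])<112))
yw=s["orientation"][2];print("table",np.nanmedian(h[(abs(h)<4)]))
E
python3 peg.py w7
```

```text
t 22.77 jig x,y,z 43.96 -137.78 178.29 yaw-A -0.02 rp [-3.1402e+00 -8.0000e-04]
F jig 0.26 0.0 -0.07 T [0.01 0.   0.04] w 0.65 q [-0.62  0.4   0.09  1.27  0.    1.19]
pegtop [246 200  20  20 292] jig lo [  38.5 -146.2  102.5] hi [  50.5 -133.9  105.6] med [  44.8 -139.8  104.3]
strap [ 227   70   46  140 4384] jig lo [  23.4 -148.6   66.2] hi [ 56.3 -48.2  70.8] med [  40.2 -103.7   68.4]
post [242  76  29  30 675] jig lo [ 35.8 -69.6  77.9] hi [ 53.9 -51.7  83.5] med [ 44.8 -60.2  79.9]
post [247 189  18  12 104] jig lo [  38.  -138.8   76.3] hi [  50.9 -133.4   89.5] med [  44.5 -134.3   82.9]
dowel top [ 180    0   29  142 3003] jig lo [ -7.6 -96.4  60.3] hi [ 7.6 -2.7 63.7] med [  0.3 -45.2  61.9]
table 1.2042157394324824
```

View pics/w7.png

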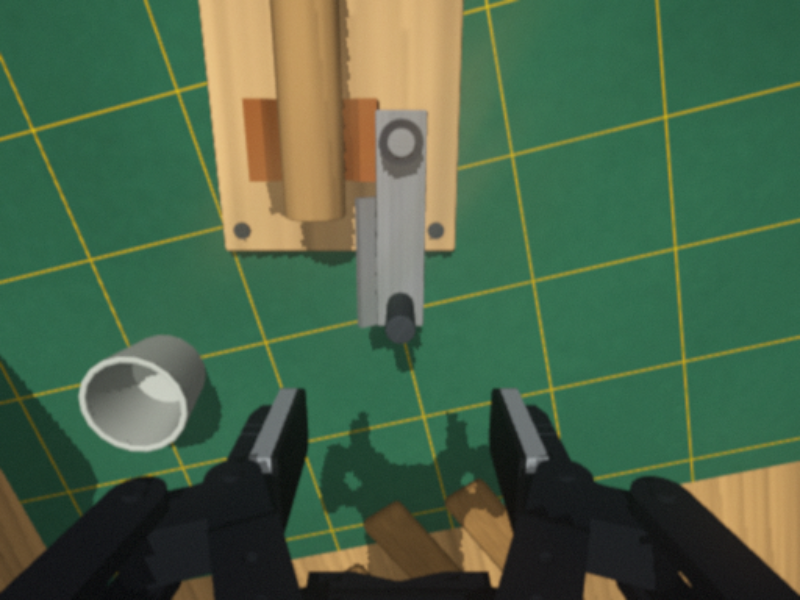

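The wrist view shows the peg at (400,328) between the fingers, the pivot at (401,140) and the dowel seated in the groove with its rear end at (312,215). Measured peg top is jig (44.7, −140), z 104, and the pivot is (44.8, −60). I'll lower over the peg and cage it loosely.

Emit:
{"name": "send_rows", "arguments": {"increments": "-0.037 0.012 0.5 0 0 0 0.65;0 0 0.6 0 0 0 0.65;0 0 0.4 0 0 0 0.65;0 0 0.1 0 0 0 0.5;0 0 0 0 0 0 0.4", "squeeze": 20}}

```text
t: 23.45
ee_pos: [549.8, -291.8, 83.6]
orientation: [3.141, 0.0, 1.334]
ft_force: [-0.2, 0.1, -0.6]
grip_width: 0.401
gripper_force: 0.0
```

Emit:
{"name": "send_rows", "arguments": {"increments": "0 0 0 0 0 0 0.3;0 0 0 0 0 0 0.24;0 0 0 0 0 0 0.24;0 0 0 0 0 0 0.24"}}

```text
t: 23.95
ee_pos: [549.5, -292.6, 83.2]
orientation: [3.141, 0.0, 1.333]
ft_force: [-1.0, 0.6, 0.2]
grip_width: 0.243
gripper_force: 0.0
```

```bash
python3 rel.py
```

```text
t 23.95 jig x,y,z 45.22 -140.38 83.21 yaw-A 0.0 rp [3.1413e+00 1.0000e-04]
F jig -1.14 0.37 0.15 T [-0.02  0.   -0.01] w 0.243 q [-0.62  0.45 -0.07  1.05  0.    1.19]
```

Emit:
{"name": "send_rows", "arguments": {"increments": "0.002 -0.07 0 0 0 0.6 0.24;0.002 -0.07 0 0 0 0.6 0.24;0.002 -0.07 0 0 0 0.6 0.24;0.002 -0.07 0 0 0 0.6 0.24;0 0 0 0 0 0 0.24"}}

```text
t: 24.58
ee_pos: [533.6, -286.8, 83.1]
orientation: [3.142, 0.0, 1.123]
ft_force: [-0.4, -0.5, -0.1]
grip_width: 0.241
gripper_force: 0.0
```

Emit:
{"name": "send_rows", "arguments": {"increments": "0.001 -0.035 0 0 0 0.3 0.24;0.001 -0.035 0 0 0 0.3 0.24;0.001 -0.035 0 0 0 0.3 0.24;0.001 -0.035 0 0 0 0.3 0.24;0.001 -0.035 0 0 0 0.3 0.24"}}

```text
t: 25.2
ee_pos: [524.5, -281.5, 83.0]
orientation: [-3.142, 0.0, 0.991]
ft_force: [0.1, -0.4, -0.0]
grip_width: 0.241
gripper_force: 0.3
```

Emit:
{"name": "send_rows", "arguments": {"increments": "0.001 -0.035 0 0 0 0.3 0.24;0.001 -0.035 0 0 0 0.3 0.24;0.001 -0.035 0 0 0 0.3 0.24;0.001 -0.035 0 0 0 0.3 0.24;0.001 -0.035 0 0 0 0.3 0.24"}}

```text
t: 25.82
ee_pos: [516.2, -275.0, 83.0]
orientation: [-3.142, 0.0, 0.86]
ft_force: [0.9, -1.0, 0.1]
grip_width: 0.243
gripper_force: 0.3
```

```bash
python3 rel.py
```

```text
t 25.82 jig x,y,z 8.73 -131.19 83.01 yaw-A -27.1 rp [-3.1416  0.    ]
F jig 1.07 -0.73 0.07 T [-0.13 -0.05 -0.05] w 0.243 q [-0.63  0.4  -0.16  1.01 -0.    1.65]
```

Emit:
{"name": "send_rows", "arguments": {"increments": "0.001 -0.035 0 0 0 0.3 0.24;0.001 -0.035 0 0 0 0.3 0.24;0.001 -0.035 0 0 0 0.3 0.24;0.001 -0.035 0 0 0 0.3 0.24;0.001 -0.035 0 0 0 0.3 0.24"}}

```text
t: 26.45
ee_pos: [509.3, -267.9, 83.2]
orientation: [3.14, -0.0, 0.729]
ft_force: [1.8, -3.3, 0.9]
grip_width: 0.242
gripper_force: 2.0
```

Emit:
{"name": "send_rows", "arguments": {"increments": "0.001 -0.035 0 0 0 0.3 0.24;0.001 -0.035 0 0 0 0.3 0.24;0.001 -0.035 0 0 0 0.3 0.24;0.001 -0.035 0 0 0 0.3 0.24;0.001 -0.035 0 0 0 0.3 0.24"}}

```text
t: 27.08
ee_pos: [504.6, -261.5, 84.8]
orientation: [3.135, -0.001, 0.597]
ft_force: [5.5, -9.0, 8.4]
grip_width: 0.241
gripper_force: 5.1
```

```bash
python3 rel.py
```

```text
t 27.07 jig x,y,z -5.73 -120.72 84.82 yaw-A -42.12 rp [ 3.1348e+00 -1.3000e-03]
F jig 7.46 -7.49 8.37 T [-1.83 -1.08 -0.02] w 0.241 q [-0.63  0.37 -0.21  0.99 -0.    1.92]
```

Emit:
{"name": "send_rows", "arguments": {"increments": "0.001 -0.02 -0.02 0 0 0.2 0.24;0 0 0 0 0 0 0.24;0 0 0 0 0 0 0.24"}}

```text
t: 27.45
ee_pos: [502.3, -258.6, 84.5]
orientation: [3.141, -0.0, 0.582]
ft_force: [3.0, -3.7, 3.4]
grip_width: 0.242
gripper_force: 2.1
```

```bash
python3 feel.py; python3 - <<'E'
from h import *
from bench import ctrl
p,d,K,R,t=wristcam(ctrl)
cv2.imwrite("pics/w8.png",cv2.resize(p[:,:,::-1],(800,600)))
E
```

```text
t 27.45 jig x,y,z -8.72 -118.47 84.47 yaw-A -43.0 rp [ 3.1406e+00 -2.0000e-04]
F jig 3.77 -2.88 3.39 T [-0.73 -0.48 -0.07] w 0.242 q [-0.62  0.36 -0.21  0.99 -0.    1.94]
avg F jig [ 3.55 -3.01  4.17] +- [0.1  0.17 0.13]
```

View pics/w8.png

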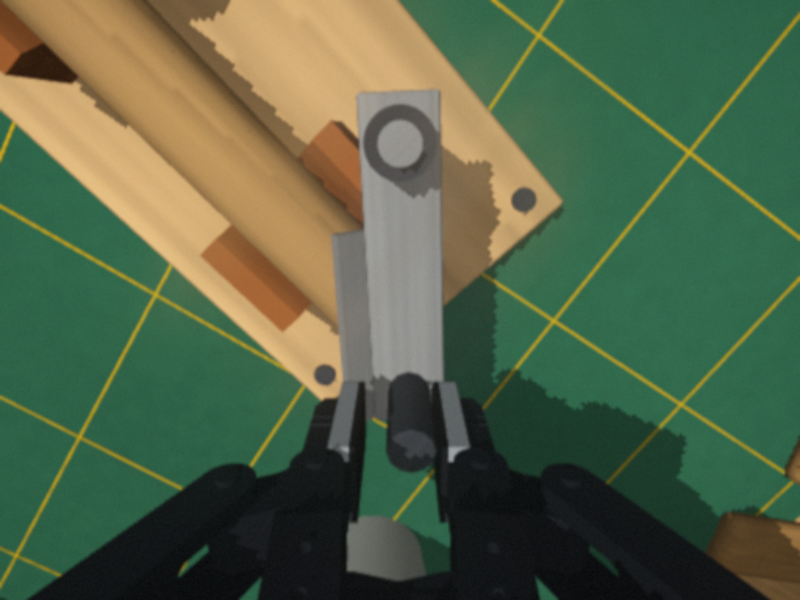

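The view shows the strap riding over the dowel's end at about 43° with the peg caged (410,440), and the force has dropped to about 5 N. The swing continues.

Emit:
{"name": "send_rows", "arguments": {"increments": "0.001 -0.035 0 0 0 0.3 0.24;0.001 -0.035 0 0 0 0.3 0.24;0.001 -0.035 0 0 0 0.3 0.24;0.001 -0.035 0 0 0 0.3 0.24;0.001 -0.035 0 0 0 0.3 0.24"}}

```text
t: 28.42
ee_pos: [497.0, -249.3, 84.4]
orientation: [3.141, 0.0, 0.45]
ft_force: [1.6, -4.6, 3.6]
grip_width: 0.24
gripper_force: 2.7
```

Emit:
{"name": "send_rows", "arguments": {"increments": "0.001 -0.035 0 0 0 0.3 0.24;0.001 -0.035 0 0 0 0.3 0.24;0.001 -0.035 0 0 0 0.3 0.24;0.001 -0.035 0 0 0 0.3 0.24;0.001 -0.035 0 0 0 0.3 0.24"}}

```text
t: 29.05
ee_pos: [492.9, -239.2, 84.2]
orientation: [-3.141, 0.0, 0.319]
ft_force: [0.5, -4.3, 4.5]
grip_width: 0.24
gripper_force: 2.4
```

Emit:
{"name": "send_rows", "arguments": {"increments": "0.001 -0.035 0 0 0 0.3 0.24;0.001 -0.035 0 0 0 0.3 0.24;0.001 -0.035 0 0 0 0.3 0.24;0.001 -0.035 0 0 0 0.3 0.24;0.001 -0.035 0 0 0 0.3 0.24"}}

```text
t: 29.68
ee_pos: [490.5, -228.9, 84.1]
orientation: [-3.141, 0.0, 0.188]
ft_force: [0.8, -4.5, 4.0]
grip_width: 0.24
gripper_force: 2.1
```

```bash
python3 feel.py
```

```text
t 29.68 jig x,y,z -27.2 -92.38 84.13 yaw-A -65.59 rp [-3.1414e+00  3.0000e-04]
F jig 1.83 -4.23 3.98 T [-0.87  0.01  0.04] w 0.24 q [-0.59  0.33 -0.27  0.97 -0.    2.36]
avg F jig [ 0.66 -2.43  2.2 ] +- [0.21 0.3  0.28]
```

Emit:
{"name": "send_rows", "arguments": {"increments": "0.001 -0.035 0 0 0 0.3 0.24;0.001 -0.035 0 0 0 0.3 0.24;0.001 -0.035 0 0 0 0.3 0.24;0.001 -0.035 0 0 0 0.3 0.24;0.001 -0.035 0 0 0 0.3 0.24"}}

```text
t: 30.6
ee_pos: [489.4, -218.4, 84.1]
orientation: [-3.141, 0.0, 0.057]
ft_force: [1.4, -3.2, -0.5]
grip_width: 0.238
gripper_force: 1.3
```

Emit:
{"name": "send_rows", "arguments": {"increments": "0.001 -0.035 0 0 0 0.3 0.24;0.001 -0.035 0 0 0 0.3 0.24;0.001 -0.035 0 0 0 0.3 0.24;0.001 -0.035 0 0 0 0.3 0.24;0.001 -0.035 0 0 0 0.3 0.24"}}

```text
t: 31.22
ee_pos: [489.7, -207.9, 84.2]
orientation: [-3.141, 0.0, -0.074]
ft_force: [0.6, -2.8, -1.4]
grip_width: 0.24
gripper_force: 1.2
```

Emit:
{"name": "send_rows", "arguments": {"increments": "0.001 -0.035 0 0 0 0.3 0.24;0.001 -0.035 0 0 0 0.3 0.24;0.001 -0.035 0 0 0 0.3 0.24;0 0 0 0 0 0 0.24"}}

```text
t: 31.72
ee_pos: [490.5, -201.6, 84.2]
orientation: [-3.141, 0.0, -0.151]
ft_force: [1.5, -1.3, -0.1]
grip_width: 0.24
gripper_force: 0.6
```

```bash
python3 feel.py
```

```text
t 31.73 jig x,y,z -33.61 -65.91 84.21 yaw-A -85.0 rp [-3.1414e+00  2.0000e-04]
F jig 1.73 -0.9 -0.14 T [-0.21 -0.11  0.05] w 0.24 q [-0.55  0.31 -0.29  0.96  0.    2.74]
avg F jig [ 0.52 -0.74  0.28] +- [0.29 0.19 0.2 ]
```

Emit:
{"name": "send_rows", "arguments": {"increments": "0 -0.023 0 0 0 0.2 0.24;0 -0.023 0 0 0 0.2 0.24;0 -0.023 0 0 0 0.2 0.24;0 -0.023 0 0 0 0.2 0.24;0 0 0 0 0 0 0.24"}}

```text
t: 32.65
ee_pos: [491.6, -196.3, 84.2]
orientation: [-3.141, -0.0, -0.221]
ft_force: [-0.9, -1.7, -0.4]
grip_width: 0.239
gripper_force: 1.0
```

Emit:
{"name": "send_rows", "arguments": {"increments": "0 -0.015 0 0 0 0.1 0.24;0 -0.015 0 0 0 0.1 0.24;0 0 0 0 0 0 0.24"}}

```text
t: 33.02
ee_pos: [491.9, -194.6, 84.2]
orientation: [-3.142, -0.0, -0.238]
ft_force: [1.7, -3.5, -1.3]
grip_width: 0.24
gripper_force: 1.1
```

```bash
python3 feel.py
```

```text
t 33.02 jig x,y,z -33.84 -58.78 84.23 yaw-A -90.0 rp [-3.1415 -0.    ]
F jig 2.47 -2.96 -1.28 T [-0.5  -0.03 -0.03] w 0.24 q [-0.54  0.31 -0.3   0.96  0.    2.84]
avg F jig [ 0.67 -1.79 -0.25] +- [0.27 0.12 0.17]
```

Emit:
{"name": "send_rows", "arguments": {"increments": "0 -0.015 0 0 0 0 0.24;0 0 0 0 0 0 0.24;0 0 0 0 0 0 0.24"}}

```text
t: 33.7
ee_pos: [492.1, -193.8, 84.2]
orientation: [-3.142, 0.0, -0.238]
ft_force: [0.5, -2.2, 0.0]
grip_width: 0.242
gripper_force: 1.3
```

```bash
python3 feel.py
```

```text
t 33.7 jig x,y,z -33.92 -57.95 84.2 yaw-A -89.99 rp [-3.1416e+00  1.0000e-04]
F jig 1.01 -2.05 0.01 T [-0.52  0.09  0.06] w 0.242 q [-0.53  0.31 -0.3   0.96 -0.    2.85]
avg F jig [ 0.27 -2.44  0.26] +- [0.14 0.16 0.07]
```

Emit:
{"name": "send_rows", "arguments": {"increments": "0 -0.012 0 0 0 0 0.24;0 0 0 0 0 0 0.24;0 0 0 0 0 0 0.24"}}

```text
t: 34.38
ee_pos: [492.2, -193.2, 84.3]
orientation: [3.141, 0.0, -0.238]
ft_force: [-2.5, -4.0, 0.9]
grip_width: 0.24
gripper_force: 2.0
```

Emit:
{"name": "send_rows", "arguments": {"increments": "0 -0.01 0 0 0 0 0.24;0 0 0 0 0 0 0.24;0 0 0 0 0 0 0.24"}}

```text
t: 34.75
ee_pos: [492.3, -192.8, 84.2]
orientation: [3.141, 0.0, -0.238]
ft_force: [-2.2, -5.6, 0.6]
grip_width: 0.244
gripper_force: 2.6
```

```bash
python3 feel.py
```

```text
t 34.75 jig x,y,z -33.91 -56.88 84.24 yaw-A -90.0 rp [3.1411e+00 1.0000e-04]
F jig -0.78 -6.0 0.56 T [-0.98  0.39 -0.  ] w 0.244 q [-0.53  0.31 -0.3   0.96 -0.    2.85]
avg F jig [-0.91 -4.98  0.39] +- [0.12 0.28 0.09]
```

Emit:
{"name": "send_rows", "arguments": {"increments": "0 -0.012 0 0 0 0 0.24;0 0 0 0 0 0 0.24;0 0 0 0 0 0 0.24"}}

```text
t: 35.42
ee_pos: [492.4, -192.3, 84.3]
orientation: [3.141, 0.0, -0.239]
ft_force: [-1.9, -6.5, 1.2]
grip_width: 0.241
gripper_force: 3.3
```

```bash
python3 feel.py; python3 peg.py w9
```

```text
t 35.42 jig x,y,z -33.92 -56.43 84.27 yaw-A -90.02 rp [3.1405e+00 2.0000e-04]
F jig -0.34 -6.82 1.17 T [-1.23  0.51  0.04] w 0.241 q [-0.53  0.31 -0.3   0.96 -0.    2.85]
avg F jig [-0.96 -6.5   0.63] +- [0.12 0.19 0.11]
t 35.73 jig x,y,z -33.92 -56.44 84.29 yaw-A -90.02 rp [3.1405e+00 2.0000e-04]
F jig -1.4 -5.76 0.7 T [-1.23  0.51  0.  ] w 0.236 q [-0.53  0.31 -0.3   0.96 -0.    2.85]
pegtop [196 258  36  50 375] jig lo [-41.3 -45.7 102.2] hi [-22.3 -32.4 109.8] med [-26.4 -40.7 105.9]
pegtop [ 249  258   65   50 1164] jig lo [-40.7 -78.8 102.4] hi [-22.4 -54.  109.5] med [-30.9 -62.4 106.2]
strap [ 218   56   75  212 9688] jig lo [-38.6 -72.   68. ] hi [ 57.6 -39.4  72.4] med [  5.4 -56.2  70.4]
post [ 243   65   47   50 1859] jig lo [ 36.3 -69.6  80.2] hi [ 54.2 -51.9  85.5] med [ 45.6 -60.7  81.9]
post [249 241  28  27 367] jig lo [-34.  -66.2  76.3] hi [-27.5 -53.4  89.6] med [-28.6 -59.9  83.4]
post [218 244  16  29  48] jig lo [-37.1 -45.7  84.6] hi [-22.6 -39.4  89.9] med [-26.7 -45.6  88.2]
dowel top [   0  165  220   30 6331] jig lo [ -7.7 -35.1  60.4] hi [ 7.7 73.6 63.8] med [ 0.7 19.4 62.1]
dowel top [ 288  165   48   30 1354] jig lo [ -7.4 -97.2  60.3] hi [  7.7 -73.7  63.5] med [  0.8 -85.6  62. ]
table 1.2667844993635073
```

The strap's trailing edge is now at y = −72 and the peg at −60, so it's nearly square. I'll measure its angle from the edge line.

```bash
cat > ang.py <<'E'
import numpy as np
J=np.load("pics/J.npy");h=J[...,2];m=(h>67)&(h<73)&(J[...,0]>-30)&(J[...,0]<40)&(abs(J[...,1]+60)<25)
Q=J[m];xs=[];lo=[];hi=[]
for x in np.arange(-26,32,4):
    q=Q[abs(Q[:,0]-x)<2,1]
    if len(q)>20: xs.append(x);lo.append(q.min());hi.append(q.max())
print("trailing",np.round(lo,1),"leading",np.round(hi,1))
print("trailing edge angle",np.degrees(np.arctan(np.polyfit(xs,lo,1)[0])).round(2),"mean",np.mean(lo).round(2))
E
python3 ang.py
```

```text
trailing [-71.9 -72.3 -72.1 -72.  -72.5 -72.3 -72.2 -72.5 -72.5 -72.3 -72.2 -72.6
 -72.4 -72.3 -72.6] leading [-38.4 -38.1 -38.1 -38.4 -38.4 -38.5 -38.2 -38.3 -38.5 -38.6 -38.3 -38.4
 -49.  -48.7 -48.6]
trailing edge angle -0.39 mean -72.32
```

Emit:
{"name": "send_rows", "arguments": {"increments": "0 -0.015 0 0 0 0 0.24;0 0 0 0 0 0 0.24;0 0 0 0 0 0 0.24"}}

```text
t: 36.15
ee_pos: [492.6, -191.8, 84.3]
orientation: [3.14, 0.0, -0.239]
ft_force: [-3.3, -8.1, 0.7]
grip_width: 0.24
gripper_force: 4.2
```

```bash
python3 feel.py; python3 peg.py w10|grep -E "post|dowel"; python3 ang.py
```

```text
t 36.15 jig x,y,z -33.92 -55.87 84.31 yaw-A -90.03 rp [3.1398e+00 2.0000e-04]
F jig -1.34 -8.66 0.7 T [-1.59  0.66 -0.01] w 0.24 q [-0.53  0.31 -0.3   0.96 -0.    2.85]
avg F jig [-1.38 -8.71  0.56] +- [0.19 0.2  0.16]
post [ 244   65   48   50 1853] jig lo [ 36.3 -69.7  80.2] hi [ 54.2 -51.8  85.4] med [ 45.6 -60.6  81.9]
post [250 241  41  25 388] jig lo [-33.8 -69.9  76.3] hi [-22.8 -53.2  89.8] med [-28.6 -59.7  83.9]
post [218 244  16  31  51] jig lo [-38.2 -45.1  85.3] hi [-22.4 -39.   90. ] med [-27.1 -45.   88.4]
dowel top [   0  165  220   30 6371] jig lo [ -7.6 -35.   60.3] hi [ 7.7 74.1 63.7] med [ 0.7 19.7 62.1]
dowel top [ 289  165   48   30 1351] jig lo [ -7.4 -97.2  60.2] hi [  7.7 -73.7  63.5] med [  0.8 -85.4  61.9]
trailing [-71.8 -71.7 -72.2 -72.  -71.9 -72.2 -72.2 -72.  -72.3 -72.2 -72.1 -72.5
 -72.5 -72.3 -72.6] leading [-37.8 -38.  -38.  -38.2 -38.3 -37.9 -38.1 -38.3 -38.5 -38.5 -38.2 -38.3
 -48.9 -49.  -48.5]
trailing edge angle -0.64 mean -72.16
```

The force now builds stiffly (about 4 N/mm) with no strap motion, so the strap is at its end stop and square within about half a degree. I'll back off to centre the cage, lift clear, and swing the empty tool back to the earlier viewing pose to compare with the pre-strap picture.

Emit:
{"name": "send_rows", "arguments": {"increments": "0 0.03 0 0 0 0 0.24;0 0.03 0 0 0 0 0.24;0 0 0 0 0 0 0.3;0 0 0 0 0 0 0.4;0 0 0 0 0 0 0.4"}}

```text
t: 37.12
ee_pos: [492.0, -194.3, 84.2]
orientation: [-3.141, -0.0, -0.238]
ft_force: [-0.4, 0.6, 0.3]
grip_width: 0.401
gripper_force: 0.0
```

Emit:
{"name": "send_rows", "arguments": {"increments": "0 0 -0.1 0 0 0 0.4;0 0 -0.3 0 0 0 0.4;0 0 -0.6 0 0 0 0.4;0 0 -0.57 0 0 0 0.65;0 0 0 0 0 0 0.65"}}

```text
t: 37.75
ee_pos: [493.1, -195.1, 181.3]
orientation: [3.14, -0.005, -0.238]
ft_force: [0.4, 0.2, -1.5]
grip_width: 0.65
gripper_force: 0.0
```

Emit:
{"name": "send_rows", "arguments": {"increments": "-0.005 0.116 0 0 0 -1 0.65;-0.005 0.116 0 0 0 -1 0.65;-0.005 0.116 0 0 0 -1 0.65;-0.005 0.116 0 0 0 -1 0.65;-0.005 0.116 0 0 0 -1 0.65"}}

```text
t: 38.38
ee_pos: [488.0, -228.9, 177.7]
orientation: [-3.141, 0.001, 0.201]
ft_force: [-0.4, -0.4, -0.2]
grip_width: 0.654
gripper_force: 0.0
```

Emit:
{"name": "send_rows", "arguments": {"increments": "-0.005 0.116 0 0 0 -1 0.65;-0.005 0.116 0 0 0 -1 0.65;-0.005 0.116 0 0 0 -1 0.65;-0.005 0.116 0 0 0 -1 0.65;-0.005 0.116 0 0 0 -1 0.65"}}

```text
t: 39.0
ee_pos: [499.3, -261.6, 177.7]
orientation: [-3.14, 0.0, 0.637]
ft_force: [-0.8, 0.8, 0.1]
grip_width: 0.646
gripper_force: 0.0
```

Emit:
{"name": "send_rows", "arguments": {"increments": "-0.005 0.116 0 0 0 -1 0.65;-0.005 0.116 0 0 0 -1 0.65;-0.005 0.116 0 0 0 -1 0.65;-0.005 0.116 0 0 0 -1 0.65;-0.005 0.116 0 0 0 -1 0.65"}}

```text
t: 39.62
ee_pos: [523.3, -286.4, 177.6]
orientation: [-3.14, -0.0, 1.074]
ft_force: [0.2, -0.8, -0.7]
grip_width: 0.647
gripper_force: 0.0
```

Emit:
{"name": "send_rows", "arguments": {"increments": "-0.005 0.116 0 0 0 -1 0.65;-0.005 0.116 0 0 0 -1 0.65;-0.005 0.116 0 0 0 -1 0.65;0 0 0 0 0 0 0.65;0 0 0 0 0 0 0.65"}}

```text
t: 40.25
ee_pos: [541.8, -295.4, 177.9]
orientation: [-3.141, -0.0, 1.331]
ft_force: [1.2, 0.0, -0.5]
grip_width: 0.652
gripper_force: 0.0
```

```bash
python3 peg.py w11; python3 ang.py; python3 - <<'E'
from h import *
G=np.array([538.7,-145.5]);a=np.radians(76.35);y=np.array([np.cos(a),np.sin(a)]);x=np.array([y[1],-y[0]])
for n in("w7","w11"):
    z=np.load("pics/%s.npz"%n);K,R,t=z["mtx"],z["R"],z["t"];X=cloud(z["d"],K,R,t)
    J=np.stack([(X[...,:2]-G)@x,(X[...,:2]-G)@y,X[...,2]],-1)
    # rear end of the dowel: sub-pixel step of height along columns near the axis
    out=[]
    for u in range(170,230):
        col=J[:,u];ok=np.where((abs(col[:,0])<5)&(col[:,2]>59)&(col[:,2]<66)&(col[:,1]<-85))[0]
        if len(ok): out.append((ray(u,ok.max()+.5,K,R,t,62)[:2]-G)@y)
    # board rear edge as a reference
    ref=[]
    for u in range(150,300):
        col=J[:,u];ok=np.where((col[:,2]>9)&(col[:,2]<15)&(col[:,1]>-135)&(col[:,1]<-110))[0]
        if len(ok)>3: ref.append((ray(u,ok.max()+.5,K,R,t,12)[:2]-G)@y)
    print(n,"rear end",np.mean(out).round(2),np.std(out).round(2),len(out),"board edge",np.median(ref).round(2))
E
```

```text
t 40.25 jig x,y,z 38.4 -144.94 177.94 yaw-A -0.1 rp [-3.1407e+00 -4.0000e-04]
F jig 1.15 0.28 -0.46 T [-0.02  0.02  0.01] w 0.652 q [-0.64  0.39  0.08  1.26 -0.    1.18]
pegtop [124  67  25  24 457] jig lo [-40.9 -66.2 102.5] hi [-28.4 -54.  107.5] med [-34.2 -60.3 106.1]
strap [ 131   46  153   52 5402] jig lo [-44.1 -71.7  67.7] hi [ 56.6 -39.1  72.6] med [ -1.5 -54.8  70.3]
post [250  64  29  31 705] jig lo [ 36.  -69.4  80.1] hi [ 53.8 -51.4  85.4] med [ 44.8 -60.2  81.8]
post [147  69  13  21 119] jig lo [-32.9 -66.6  76.3] hi [-28.  -53.9  89.8] med [-28.9 -60.1  83.6]
dowel top [ 188    0   25   46 1002] jig lo [ -7.7 -36.8  60.3] hi [ 7.5 -8.8 63.9] med [  0.2 -22.3  62. ]
dowel top [193  97  23  34 687] jig lo [ -7.6 -97.2  60.2] hi [  7.6 -72.8  63.6] med [  0.3 -84.5  61.8]
table 1.1678205073348253
trailing [-71.7 -71.7 -71.7 -71.7 -71.8 -71.7 -71.7 -71.7 -71.7 -71.8 -71.8 -71.8
 -71.8 -71.8 -71.8] leading [-38.3 -38.4 -38.3 -38.3 -38.4 -38.3 -38.3 -38.4 -38.4 -38.3 -38.4 -38.4
 -48.8 -48.7 -48.7]
trailing edge angle -0.08 mean -71.74
w7 rear end -98.84 0.81 14 board edge -124.67
w11 rear end -97.14 1.76 14 board edge -125.05
```

The strap is square (edge angle −0.08°, peg at y = −60.3). The dowel's rear end needs a more robust figure, and I'll also move to see the stop end.

```bash
cat > rear.py <<'E'
from h import *
G=np.array([538.7,-145.5]);a=np.radians(76.35);y=np.array([np.cos(a),np.sin(a)]);x=np.array([y[1],-y[0]])
for n in("w7","w11"):
    z=np.load("pics/%s.npz"%n);K,R,t=z["mtx"],z["R"],z["t"]
    g=cv2.GaussianBlur(z["p"],(3,3),0).astype(float).sum(2);L=[]
    for xx in np.arange(-5,5.1,.5):
        yy=np.arange(-106,-90,.1);pr=[]
        for v in yy: w=G+x*xx+y*v;pr.append(proj([w[0],w[1],62.0],K,R,t))
        pr=np.array(pr,np.float32);s=cv2.remap(g,pr[:,0].reshape(1,-1),pr[:,1].reshape(1,-1),cv2.INTER_LINEAR)[0]
        L.append(s)
    s=np.mean(L,0);print(n,"top edge y by gradient",yy[np.argsort(-abs(np.gradient(s)))[:4]].round(1),s[::10].round())
E
python3 rear.py
```

```text
w7 top edge y by gradient [-98.  -99.1 -99.2 -98.5] [302. 298. 296. 295. 293. 293. 303. 336. 386. 417. 422. 422. 422. 422.
 422. 422.]
w11 top edge y by gradient [-97.4 -97.5 -97.9 -97.6] [296. 295. 296. 296. 296. 295. 296. 301. 327. 382. 419. 427. 427. 427.
 428. 428.]
```

Emit:
{"name": "send_rows", "arguments": {"increments": "0.8 -0.2 0 0 0 0 0.65;0.8 -0.2 0 0 0 0 0.65;0.8 -0.2 0 0 0 0 0.65;0.1 -0.04 0.4 0 0 0 0.65;0 0 0 0 0 0 0.65"}}

```text
t: 40.92
ee_pos: [539.2, -139.7, 153.5]
orientation: [-3.139, -0.0, 1.333]
ft_force: [-0.4, -0.7, 0.0]
grip_width: 0.649
gripper_force: 0.0
```

```bash
python3 peg.py w12|head -2; python3 - <<'E'
from h import *
G=np.array([538.7,-145.5]);a=np.radians(76.35);y=np.array([np.cos(a),np.sin(a)]);x=np.array([y[1],-y[0]])
for n in("w1","w12"):
    z=np.load("pics/%s.npz"%n);K,R,t=z["mtx"],z["R"],z["t"]
    hs=cv2.cvtColor(z["p"],cv2.COLOR_RGB2HSV).astype(np.float32);yy=np.arange(96,138,.25)
    for nm,zz in(("z59.6",59.6),):
        S=[];V=[]
        for xx in np.arange(-3,3.1,.5):
            pr=np.array([proj([*(G+x*xx+y*v),zz],K,R,t) for v in yy],np.float32)
            m=lambda c:cv2.remap(np.ascontiguousarray(hs[...,c]),pr[:,0].reshape(1,-1),pr[:,1].reshape(1,-1),cv2.INTER_LINEAR)[0]
            S.append(m(1));V.append(m(2))
        print(n,"y96.. step1 sat",np.mean(S,0)[::4].round(),"val",np.mean(V,0)[::4].round())
E
```

```text
t 40.92 jig x,y,z -0.86 5.77 153.53 yaw-A 0.04 rp [-3.1392e+00 -3.0000e-04]
F jig -0.24 -0.78 0.05 T [ 0.02  0.04 -0.03] w 0.649 q [-0.4   0.31 -0.11  1.15 -0.    1.4 ]
w1 y96.. step1 sat [115. 115. 114.  93.  48.  26.  23.  22.  22.  21.  21.  19.  31.  70.
  96.  61.  29.  23.  21.  21.  20.  20.  20.  19.  18.  18.  17.  18.
  22.  27.  26.  22.  23.  21.  20.  13.   7.   6.   6.   6.   5.   5.] val [165. 161. 143. 119. 117. 133. 140. 142. 143. 144. 145. 146. 145. 133.
 121. 115. 125. 132. 133. 133. 132. 132. 132. 132. 132. 131. 130. 123.
 109.  96.  87.  84.  85.  83.  81. 102. 158. 190. 195. 196. 197. 198.]
w12 y96.. step1 sat [128. 129. 129. 129. 129. 124.  66.  17.  16.  16.  15.  14.  15.  15.
  16.  22.  16.  16.  15.  16.  14.  16.  15.  14.  13.  12.  13.  15.
  18.  19.  20.  20.  19.  18.  17.  15.   8.   6.   6.   5.   5.   5.] val [182. 182. 182. 181. 183. 176. 140. 131. 135. 136. 137. 138. 139. 140.
 132. 107. 125. 128. 129. 129. 128. 129. 129. 129. 129. 129. 129. 118.
 102.  92.  88.  88.  88.  87.  83.  89. 140. 189. 191. 192. 194. 195.]
```

The dowel is in contact with the stop head. The head face has moved about 1.5–2 mm since it was free, while the bracket edge hasn't moved. The strap is square on the dowel, and the gripper is clear at z = 153 mm. Handing in.

```bash
python3 -c "
from bench import ctrl
print(ctrl.finish_job())"
```

```text
the job is handed in; nothing more can be done
None
```

I handed the job in at about 41 s: the dowel is seated in the groove against the sprung head, which has given about 1.5–2 mm by my last picture. The strap is square across it at the end of its swing, and the arm is clear of everything; the hand-in returned no verdict.

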